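# Slide the top spacer plate onto the index table and turn it under the dial gauge

## Robot

A 6-joint arm with a two-finger parallel gripper is mounted at the origin on the work surface. World frame = base frame: x ahead of the robot, y to its left, z up, the work surface at z = 0. Lengths are in m, angles in rad, forces in N, time in s.
With the tool pointing down it reaches from about 0.35 to 0.975 m from the base axis. Payload 4.9 kg.
Tool frame: the origin (TCP) lies at the very end of the fingers, on their centre line; the grasp point (between the pads) lies 19 mm behind it; x points along the fingers, z is the direction in which the jaws open and shut, and the axes are right-handed (so a half turn about x gives the same grasp; the last joint's range is limited). The gripper opens to 85 mm and grips with 20 to 120 N. Pads are 22 mm wide; open, the fingers measure 114 mm over their backs; the gripper's body (76 mm by 85 mm) begins 54 mm behind the grasp point. The pads swing forward as they close: fully open they stand 13 mm farther back than shut.
Start: joints at [1.103, 0.053, 1.613, -0, 1.476, -0.119], TCP at [0.214, 0.587, 0.231] pointing down, gripper open.
Joint ranges: [-3.01, 3.01], [-1.01, 2.22], [0.06, 2.58], [-1.02, 4.17], [0.09, 2.62], [-3.14, 3.14]. Speed limits (rad/s): [2.57, 2.57, 3.14, 3.14, 3.14, 3.14].

## Interface

Orientations are given as a unit quaternion [w, x, y, z].
In Python, from plant import manip, viewer gives the robot as it stands.
- The arm moves only by the shell command python3 -m inch 'ROWS'. ROWS is JSON, a list of rows, each an object with "fingers": the opening, from -1 (shut) to 1 (fully open), so that 0 is half open; "delta_pos": the shift along the tool's x, y, z in cm, a list of three; "twist": the turn, a rotation vector about the tool's x, y, z in degrees, a list of three. A call has 1 to 5 rows; each row shifts and turns the commanded pose from where the row before left it, along the tool's axes as they then stand; what a row does not reach is not made up. A row lasts 1/8 s, in which the tool goes at most 62.5 mm and 10.7 degrees, less where a joint would pass 70% of its speed; a pose out of reach is approached as far as the arm can. A call is refused whole if a number of a shift passes 6.25 or a number of a turn 10.7, either way. A call with a gripper value outside its range is refused whole. The fingers move at their own pace and stop on an object; the grip force is fixed at half the most. Time passes only in rows, so rows that do not move let the fingers close. It gives the time, the measured TCP pose, the force and the opening at its end, in the units of the state.
- manip.state(): the state, without advancing time (a new reading comes with each control period).
- viewer.grab_frame(name): name is "scene" or "top" or "wrist"; returns a dict with "pixels" (420x560x3 uint8, blue, green, red), "range_z" (420x560 float32, m along the optical axis (not along the pixel's ray), 0 where there is no reading), "K" (3x3 intrinsics, pixels), "pose" (4x4, takes a point from camera to world coordinates). Camera axes: x right, y down, z forward; pixel columns grow to the right and rows downward; lengths in m; the calibration is good to about 2 mm. A picture is of the moment at which its call begins.
- manip.job_done(): hands the job in, once; it reports no verdict.
The state is a dict: "time": time; "joint_pos": joint angles; "joint_vel": joint speeds; "joint_efforts": joint torques, N m; "tool_pos": TCP position; "tool_rot": TCP orientation; "contact_force": force on the tool from outside, world axes, zero at the start; "ft_torque": the same for the moment, N m; "gripper_width": opening from 0.0 (shut) to 1.0 (fully open).
Only numpy, scipy, OpenCV 4.12 (cv2) and the standard library are available. Lean on these libraries where they do the work, as an engineer would, in place of code of your own. Each camera call takes 0.05 s, during which the arm holds its last target.

## Task

Slide the top plate of the stack sideways, without lifting it, onto the empty scribed square beside it on the index table, leaving the rest of the stack as it lies. Then push the index table round by its pins, one detent, so that this plate comes to rest under the dial gauge, lying inside its square with the table in the detent. Do not touch the gauge, and do not disturb what already rides on the table or the other things on the bench.

Things in the scene. Friction and masses are not known exactly. Their poses are not given: they have to be found in the camera images.
- index_base: Grey round base of the index table (radius 105, on a dark foot 170 x 240 mm), fixed; origin under its centre on the bench. It carries the platen: a round aluminium disc, radius 135, top face 65 mm above the bench, turning about the vertical line through this origin. +x of this frame points to the far side, to the dial gauge; +y to its left. The whole table is placed and yawed differently each time.
- platen (a joint): Angle of the platen in rad, counter-clockwise positive seen from above; about 0 at the start. A spring plunger gives a detent at 0 and every quarter turn (1.571) either way; it takes about 4 N at a pin to leave or enter one, and it pulls the platen in when within about 0.1 rad. Between detents it stays where it is left; stops at 3.1 either way. The platen's frame equals the base's frame turned by this angle.
- station_left (a point): Centre of a 76 mm square scribed on the platen's top face (station), 85 mm from its axis, on +y of the platen, empty at the start. It turns with the platen. Its axes are the platen's; the square's sides are parallel to them.
- station_right (a point): The same on the platen's -y side, also empty at the start.
- station_near (a point): The same on the platen's -x side (near the robot); the bush stands on it at the start.
- station_far (a point): The same on the platen's +x side; the already gauged plate lies on it at the start.
- under_gauge (a point): Fixed point on the platen's top face level, 85 mm from the axis in +x of the base, below the dial gauge's stem: the station that stands here is the gauging place.
- gauge: Dial gauge on a column, part of the base, fixed; its origin is that of the index base. In the base's frame: foot 70 x 90 mm and column (radius 11, 220 mm high) at x = 205 mm; a level bar 155 mm above the bench from the column to x = 85 mm; black dial (radius 28, centre 172 mm high) at x = 87 mm; stem hanging from the bar, its tip 92 mm above the bench at x = 85 mm (plates pass beneath).
- plate_top_center (a point): The top plate of the stack: flat square ground steel spacer plate, 60 x 60 x 10 mm, 0.27 kg nominal (the mass varies), small dark holes; this point is its centre (5 mm above its underside); z up, x and y square to its sides. At the start its underside is 67 mm above the bench (2 mm above the platen), top face 77 mm. The stack stands beside the platen, on its left (+y) or right (-y), with a gap of 5 to 20 mm.
- plate_upper_center (a point): Second plate from the top, of the rest of the stack: flat square ground steel spacer plate, 60 x 60 x 10 mm, 0.27 kg nominal (the mass varies), small dark holes; this point is its centre (5 mm above its underside); z up, x and y square to its sides. Plates in the stack lie loose on each other, 2 mm and a few degrees out of line.
- plate_mid_center (a point): Third plate from the top: flat square ground steel spacer plate, 60 x 60 x 10 mm, 0.27 kg nominal (the mass varies), small dark holes; this point is its centre (5 mm above its underside); z up, x and y square to its sides.
- plate_low_center (a point): Lowest plate: flat square ground steel spacer plate, 60 x 60 x 10 mm, 0.27 kg nominal (the mass varies), small dark holes; this point is its centre (5 mm above its underside); z up, x and y square to its sides.
- pedestal: Fixed stand under the stack, top 66 x 62 mm, 37 mm high; origin under its centre on the bench. Left or right of the index table, on the side of an empty station.
- parts_tray: Small fixed open steel tray, 90 x 74 x 35 mm, with nozzles, on the other side of the index table; origin under its centre.
- gauged_plate_center (a point): A loose plate like those of the stack, already gauged, lying on the far station: flat square ground steel spacer plate, 60 x 60 x 10 mm, 0.27 kg nominal (the mass varies), small dark holes; this point is its centre (5 mm above its underside); z up, x and y square to its sides.
- bush_center (a point): Loose brass bush standing on the near station: outer radius 17, height 28 mm; this point is its centre.
- spray_can: Loose upright can, radius 32, 200 mm high; origin under its centre.
- nozzle_holder: Loose upright turned steel part, radius 24 at its foot, 100 mm high; origin under its centre.
- grease_jar: Loose jar, radius 30, 70 mm high; origin under its centre.
- vee_block: Loose steel block with a groove, 55 x 50 x 40 mm high; origin under its centre.
- wrench: Loose wrench lying flat between the robot and the index table, 160 mm long; origin under its middle.
- pin_near_left (a point): Upright steel push pin fixed on the platen, radius 6, 35 mm high, 110 mm from the axis in the platen's diagonal direction -x +y; this point is the centre of its top, 100 mm above the bench. It turns with the platen. Two more such pins stand on the other two diagonals.
- pin_near_right (a point): Upright steel push pin fixed on the platen, radius 6, 35 mm high, 110 mm from the axis in the platen's diagonal direction -x -y; this point is the centre of its top, 100 mm above the bench. It turns with the platen. Two more such pins stand on the other two diagonals.
There are look-alikes about, which are no part of the job. Leave any purple or turquoise look-alike of the part that bears plate_top_center alone.

How it is judged:
On the way:
1. the top plate lies flat in the empty scribed square beside the stack, the table still in its first detent (((horizontal distance between plate_top_center and station_left below 0.012 m and (angle between the x axis of plate_top_center and the x axis of station_left, either way round below 0.3 rad or angle between the x axis of plate_top_center and the y axis of station_left, either way round below 0.3 rad)) or (horizontal distance between plate_top_center and station_right below 0.012 m and (angle between the x axis of plate_top_center and the x axis of station_right, either way round below 0.3 rad or angle between the x axis of plate_top_center and the y axis of station_right, either way round below 0.3 rad))) and angle between plate_top_center's own z axis and vertical below 0.06 rad and height (world z) of plate_top_center below 0.0715 m and value of joint platen between -0.08 and 0.08 rad), for 0.2 s.
At the end, for the whole second after the job is handed in: The plate lies flat, within 12 mm of under the gauge, square within 0.3 rad; the platen rests a quarter turn from its start (within 0.05 rad); the three lower plates are within 6 mm of where they were; gauged plate and bush within 15 mm of their squares' centres (horizontal distance between plate_top_center and under_gauge below 0.012 m and angle between plate_top_center's own z axis and vertical below 0.06 rad and height (world z) of plate_top_center below 0.0715 m and (angle between the x axis of plate_top_center and the x axis of under_gauge, either way round below 0.3 rad or angle between the x axis of plate_top_center and the y axis of under_gauge, either way round below 0.3 rad) and (value of joint platen between 1.5208 and 1.6208 rad or value of joint platen between -1.6208 and -1.5208 rad) and velocity of joint platen between -0.05 and 0.05 rad/s and distance of each of plate_low_center, plate_mid_center, plate_upper_center from where it was at the start of the episode below 0.006 m and horizontal distance between gauged_plate_center and station_far below 0.015 m and horizontal distance between bush_center and station_near below 0.015 m); the robot touches nothing.
It fails at once if the top plate is lifted (more than 12 mm) or tipped (height (world z) of plate_top_center above 0.084 m or angle between plate_top_center's own z axis and vertical above 0.35 rad).
It fails at once if the rest of the stack is dragged along or knocked (more than 8 mm) (distance of any of plate_low_center, plate_mid_center, plate_upper_center from where it was at the start of the episode above 0.008 m).
It fails at once if the dial gauge is struck (more than 3 N) (contact force between anything else and gauge above 3 N).
It fails at once if a thing on the bench is knocked aside (more than 15 mm) (distance of any of spray_can, nozzle_holder, grease_jar, vee_block, wrench from where it was at the start of the episode above 0.015 m).
It also fails if it takes over 58 s, if anything falls off the work surface, if the arm or the gripper's body presses on something with over 40 N, if the wrist force passes 120 N, or if a joint passes its speed limit or range.

## Working session

There is one attempt and no reset: what is moved stays moved. The work goes in short steps, Python scripts to look and compute and a shell command to move; the robot and the scene stay as the last step left them, time stands still between calls to the robot, and variables do not carry over. Pictures are saved under pics/ and viewed, and the job is handed in when it is done.

```bash
ls; mkdir -p pics
python3 - <<'E'
from plant import manip, viewer
import cv2,numpy as np
print(manip.state())
for n in ["scene","top","wrist"]:
    f=viewer.grab_frame(n); cv2.imwrite(f"pics/a_{n}.png",f["pixels"]); print(n,f["K"].tolist(),f["pose"].round(4).tolist())
    np.savez(f"a_{n}.npz",**f)
E
```

```text
pics
{'time': 0.0, 'joint_pos': array([ 1.10298875e+00,  5.33599600e-02,  1.61428403e+00,  3.83434931e-05,
        1.47598800e+00, -1.19007761e-01]), 'joint_vel': array([ 8.66307756e-04, -5.02717245e-04,  2.70474558e-04,  1.62170413e-04,
        1.56663458e-03,  8.59570431e-05]), 'joint_efforts': array([-2.81617518e-03, -3.93665314e+01, -3.70185649e+01, -3.00660722e-04,
        6.75925883e-03, -4.73925486e-07]), 'tool_pos': array([0.21332148, 0.58681479, 0.23006705]), 'tool_rot': array([ 0.57853258, -0.40598426,  0.57981633,  0.40532686]), 'contact_force': array([-0.32325417, -0.02805911,  0.2288076 ]), 'ft_torque': array([-0.00024652, -0.01367188, -0.01472104]), 'gripper_width': 0.9975186607425195}
scene [[482.68175309740894, 0.0, 276.3292033560831], [0.0, 482.68175309740894, 201.84835054751014], [0.0, 0.0, 1.0]] [[-0.101, 0.7199, -0.6867, 1.3028], [0.9948, 0.0807, -0.0617, 0.042], [0.011, -0.6894, -0.7243, 0.8707], [0.0, 0.0, 0.0, 1.0]]
top [[436.5000744845512, 0.0, 281.34049111030055], [0.0, 436.5000744845512, 207.72747817342898], [0.0, 0.0, 1.0]] [[0.1415, -0.9694, 0.2005, 0.393], [-0.9899, -0.1395, 0.0244, -0.0252], [0.0043, -0.2019, -0.9794, 1.1926], [0.0, 0.0, 0.0, 1.0]]
wrist [[344.2305207348869, 0.0, 280.85774827907284], [0.0, 344.2305207348869, 209.56777483291913], [0.0, 0.0, 1.0]] [[0.3412, 0.9051, 0.2539, 0.1494], [0.94, -0.3282, -0.0932, 0.6105], [-0.001, 0.2704, -0.9627, 0.3739], [0.0, 0.0, 0.0, 1.0]]
```

View pics/a_top.png

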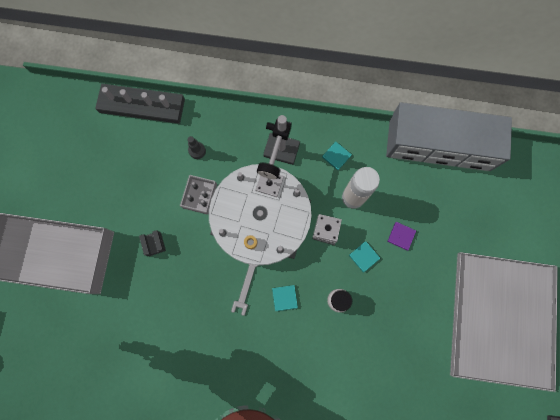

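View pics/a_scene.png

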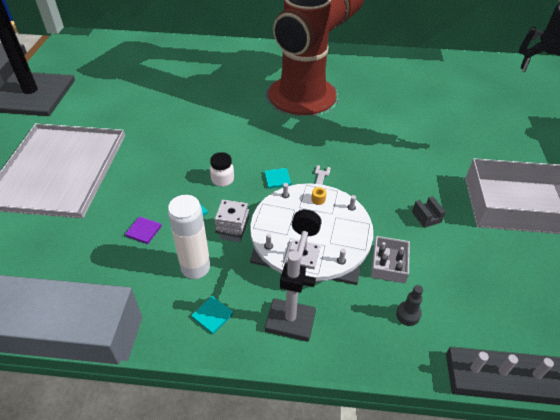

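View pics/a_wrist.png

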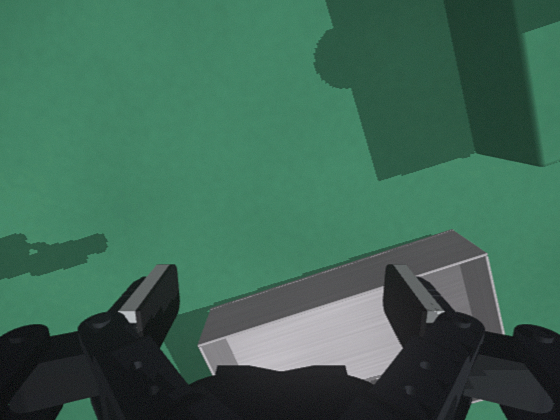

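The top view shows the platen at about (260,213) and the stack to its right at (327,229). The gauge is at the top near (270,170), the tray is on the left, and the can at (362,188) is near the stack. The turquoise and purple plates are look-alikes. I'll measure next.

```bash
cat > h.py <<'E'
import numpy as np,cv2
def ray(f,u,v,z):
    K,P=f["K"],f["pose"]
    d=P[:3,:3]@np.array([(u-K[0,2])/K[0,0],(v-K[1,2])/K[1,1],1.]); o=P[:3,3]
    return (o+d*(z-o[2])/d[2])[:2]
def cloud(f):
    K,P=f["K"],f["pose"];Z=f["range_z"].astype(float);v,u=np.indices(Z.shape)
    p=np.stack([(u-K[0,2])/K[0,0]*Z,(v-K[1,2])/K[1,1]*Z,Z],-1)@P[:3,:3].T+P[:3,3]
    p[Z==0]=np.nan
    return p
E
python3 - <<'E'
from h import *
f=np.load("a_top.npz"); c=cloud(f); img=f["pixels"]
z=c[...,2]
reg=np.zeros(z.shape,bool); reg[140:290,180:350]=1
m=(reg&(abs(z-.065)<.006)).astype(np.uint8)*255
cs,_=cv2.findContours(m,cv2.RETR_EXTERNAL,cv2.CHAIN_APPROX_NONE)
k=max(cs,key=cv2.contourArea)
pts=np.array([ray(f,*p[0],.065) for p in k])
(x,y),r=cv2.minEnclosingCircle(pts.astype(np.float32)); print("enc",x,y,r)
A=np.c_[2*pts,np.ones(len(pts))];s=np.linalg.lstsq(A,(pts**2).sum(1),rcond=None)[0];print("ls",s[:2],np.sqrt(s[2]+s[0]**2+s[1]**2))
# stack
reg=np.zeros(z.shape,bool);reg[205:250,308:350]=1
q=c[reg&(abs(z-.077)<.005)];print(len(q),np.median(q,0),cv2.minAreaRect(q[:,:2].astype(np.float32)))
big=cv2.resize(img[130:310,180:420],None,fx=3.3,fy=3.3,interpolation=cv2.INTER_CUBIC);cv2.imwrite("pics/b_top.png",big)
g=np.load("a_scene.npz");big=cv2.resize(g["pixels"][150:350,120:420],None,fx=2.6,fy=2.6,interpolation=cv2.INTER_CUBIC);cv2.imwrite("pics/b_scene.png",big)
for n,u,v in [("can",365,178),("gaugecol",282,122),("jar",342,298),("nozz",196,152)]:
    print(n,c[v,u])
E
```

```text
enc 0.6026296615600586 0.05712227523326874 0.1351025402545929
ls [0.5945852 0.0582234] 0.12593134827355695
532 [ 0.58691163 -0.12322241  0.07794293] ((0.5877866744995117, -0.12337400019168854), (0.06016428396105766, 0.06131264194846153), 84.96620178222656)
can [ 0.6942004  -0.18503579  0.20291774]
gaugecol [0.79805832 0.02689251 0.21930216]
jar [ 0.41473086 -0.18200198  0.06568239]
nozz [0.7524025  0.26046285 0.03598772]
```

```bash
sleep 1; ls pics
```

```text
a_scene.png
a_top.png
a_wrist.png
b_scene.png
b_top.png
```

View pics/b_top.png

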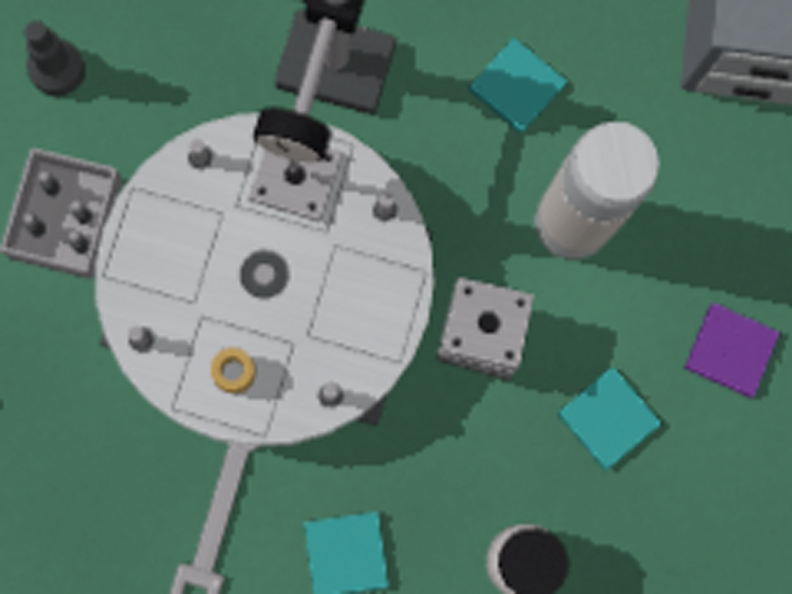

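View pics/b_scene.png

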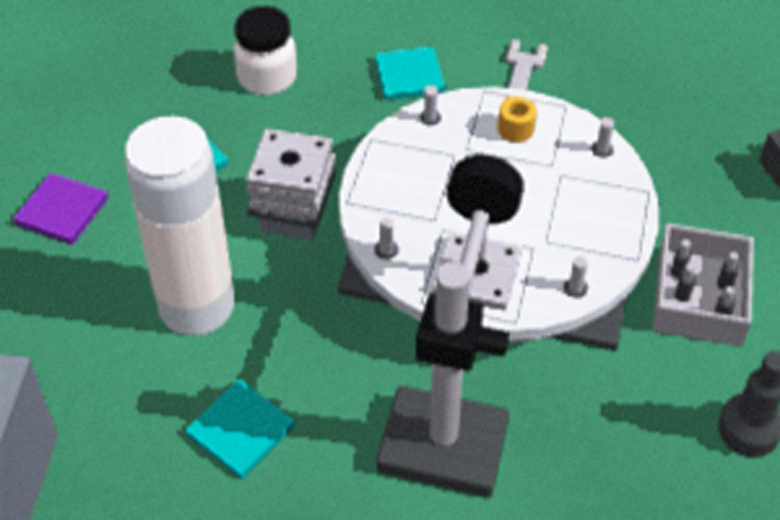

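Run:
```python
from h import *
f=np.load("a_top.npz")
def R(x,y,z): return ray(f,180+(x+.5)/3.3-.5,130+(y+.5)/3.3-.5,z)
S={}
for n,k in dict(right=[(338,246),(427,272),(401,361),(308,333)],left=[(136,188),(222,214),(196,302),(105,273)],near=[(203,317),(294,347),(266,437),(173,408)]).items():
    p=np.array([R(*q,.065) for q in k]); S[n]=p.mean(0)
    e=(p[1]-p[0])+(p[2]-p[3]); e2=(p[0]-p[3])+(p[1]-p[2])
    print(n,p.mean(0),"yaw",np.degrees(np.arctan2(e[0],-e[1])),np.degrees(np.arctan2(e2[1],e2[0])),np.linalg.norm(e)/2,np.linalg.norm(e2)/2)
C=(S['left']+S['right'])/2; d=S['left']-S['right'];print("C",C,np.linalg.norm(d),"yaw",np.degrees(np.arctan2(-d[0],d[1])), "near dir",np.degrees(np.arctan2(*(C-S['near'])[::-1])),np.linalg.norm(C-S['near']))
for n,q in dict(nl=(140,330),nr=(330,387),fl=(198,147),fr=(385,200)).items(): 
    p=R(*q,.1);print(n,p,np.linalg.norm(p-C),np.degrees(np.arctan2(*(p-C)[::-1])))
p=np.array([R(*q,.077) for q in [(458,279),(533,292),(519,367),(440,350)]]);print("stk",p.round(4).tolist(),p.mean(0))
c=cloud(f)
z=c[...,2]; reg=np.zeros(z.shape,bool);reg[150:240,330:400]=1
q=c[reg&(z>.19)];print("can",cv2.minEnclosingCircle(q[:,:2].astype(np.float32)),np.median(q[:,2]))
# white disc by depth+colour
img=f["pixels"].min(2)
reg=np.zeros(z.shape,bool); reg[140:290,180:315]=1
m=((reg)&(img>120)).astype(np.uint8)
m=cv2.morphologyEx(m,cv2.MORPH_OPEN,np.ones((3,3)))
k=max(cv2.findContours(m,cv2.RETR_EXTERNAL,cv2.CHAIN_APPROX_NONE)[0],key=cv2.contourArea)
h=cv2.convexHull(k);pts=np.array([ray(f,*a[0],.065) for a in h]);print(cv2.minEnclosingCircle(pts.astype(np.float32)))
g=np.load("a_scene.npz")
def R2(x,y,z): return ray(g,120+(x+.5)/2.6-.5,150+(y+.5)/2.6-.5,z)
p=np.array([R2(*q,.065) for q in [(380,140),(454,156),(437,220),(346,203)]]);print("scene right",p.mean(0))
p=np.array([R2(*q,.065) for q in [(563,178),(650,191),(639,259),(549,237)]]);print("scene left",p.mean(0))
p=np.array([R2(*q,.077) for q in [(265,130),(334,138),(321,192),(248,182)]]);print("scene stk",p.round(4).tolist(),p.mean(0))
```

```text
right [ 0.59139426 -0.02816706] yaw -8.59274202277339 -9.522287983174314 0.07536040186863842 0.0744205787240236
left [0.61544389 0.1398042 ] yaw -9.326640154267604 -8.461138010935315 0.07477200628779022 0.07392129132127262
near [0.51775645 0.06833278] yaw -9.61530549972632 -8.815304697954357 0.07620539165352544 0.07462490948243017
C [0.60341907 0.05581857] 0.16968419635437637 yaw -8.148065723761349 near dir -8.311382590376384 0.08657187514174702
nl [0.53931498 0.14230629] 0.1076543532080343 126.54558132956241
nr [ 0.51665541 -0.00799418] 0.10770330247568992 -143.66634255234752
fl [0.68922845 0.12170466] 0.10818607415520355 37.51774419826041
fr [ 0.66767352 -0.02968245] 0.10695352898494012 -53.07495270431551
stk [[0.6181, -0.0954], [0.6162, -0.1552], [0.5556, -0.1511], [0.5601, -0.0885]] [ 0.58750442 -0.12256061]
can ((0.6941466331481934, -0.18895989656448364), 0.031378377228975296) 0.20065789175312854
((0.5685901641845703, 0.05952371284365654), 0.16758926212787628)
scene right [ 0.5904072  -0.02394481]
scene left [0.61290593 0.14325749]
scene stk [[0.5575, -0.15], [0.5604, -0.0887], [0.6232, -0.0907], [0.619, -0.1534]] [ 0.59003867 -0.12072692]
```

```bash
cat >> h.py <<'E'
from scipy.spatial.transform import Rotation as Ro
def tool(s):
    q=s["tool_rot"]; return Ro.from_quat([q[1],q[2],q[3],q[0]]).as_matrix()
def delta(s,target,jawyaw_deg=None):
    R=tool(s); d=R.T@(np.array(target)-s["tool_pos"])*100
    print("tool xyz cm",d.round(2)); z=R[:,2]; print("x",R[:,0].round(3),"y",R[:,1].round(3),"z",z.round(3),"jaw yaw",np.degrees(np.arctan2(z[1],z[0])).round(2))
E
python3 - <<'E'
from h import *
from plant import manip
s=manip.state(); delta(s,[.588,-.122,.2])
cam=np.load("a_wrist.npz")["pose"][:3,3]; print("cam in tool",tool(s).T@(cam-s["tool_pos"]))
E
```

```text
tool xyz cm [  3.11 -59.44 -53.81]
x [-0.001 -0.001 -1.   ] y [-0.94   0.342  0.   ] z [ 0.342  0.94  -0.002] jaw yaw 70.01
cam in tool [-1.43523278e-01  6.82574300e-02  4.26312590e-05]
```

```bash
python3 -m inch '[{"fingers":1,"delta_pos":[0,-4.25,-3.85],"twist":[0,0,0]},{"fingers":1,"delta_pos":[0,-4.25,-3.85],"twist":[0,0,0]},{"fingers":1,"delta_pos":[0,-4.25,-3.85],"twist":[0,0,0]},{"fingers":1,"delta_pos":[0,-4.25,-3.85],"twist":[0,0,0]},{"fingers":1,"delta_pos":[0,-4.25,-3.85],"twist":[0,0,0]}]'
python3 -m inch '[{"fingers":1,"delta_pos":[0,-4.25,-3.85],"twist":[0,0,0]},{"fingers":1,"delta_pos":[0,-4.25,-3.85],"twist":[0,0,0]},{"fingers":1,"delta_pos":[0,-4.25,-3.85],"twist":[0,0,0]},{"fingers":1,"delta_pos":[0,-4.25,-3.85],"twist":[0,0,0]},{"fingers":1,"delta_pos":[0,0,0],"twist":[10.7,0,0]}]'
python3 -m inch '[{"fingers":1,"delta_pos":[0,0,0],"twist":[10.7,0,0]},{"fingers":1,"delta_pos":[0,0,0],"twist":[10.7,0,0]},{"fingers":1,"delta_pos":[0,0,0],"twist":[10.7,0,0]},{"fingers":1,"delta_pos":[0,0,0],"twist":[10.7,0,0]},{"fingers":1,"delta_pos":[0,0,0],"twist":[10.7,0,0]}]'
python3 - <<'E'
from h import *
from plant import manip
s=manip.state(); delta(s,[.588,-.122,.18]);print(s["tool_pos"],s["joint_pos"])
E
```

```text
time: 0.78
tool_pos: [0.3479, 0.3321, 0.231]
tool_rot: [0.579, -0.406, 0.579, 0.406]
contact_force: [-0.2, 0.1, 0.3]
gripper_width: 1.0
time: 1.4
tool_pos: [0.4558, 0.1277, 0.231]
tool_rot: [0.616, -0.347, 0.617, 0.346]
contact_force: [-0.4, 0.3, -0.3]
gripper_width: 1.004
time: 2.02
tool_pos: [0.4544, 0.131, 0.2309]
tool_rot: [0.706, -0.034, 0.707, 0.034]
contact_force: [0.3, 0.3, 0.2]
gripper_width: 1.003
tool xyz cm [  5.09 -26.45  10.9 ]
x [-0.001 -0.    -1.   ] y [-0.095  0.995 -0.   ] z [ 0.995  0.095 -0.001] jaw yaw 5.46
[0.45438202 0.13095319 0.23092801] [ 1.23031757e-01 -3.24494948e-01  1.95465986e+00  3.01352844e-06
  1.51207132e+00  2.77396832e-02]
```

```bash
python3 -m inch '[{"fingers":1,"delta_pos":[0,-5.25,2.2],"twist":[0,0,0]},{"fingers":1,"delta_pos":[0,-5.25,2.2],"twist":[0,0,0]},{"fingers":1,"delta_pos":[0,-5.25,2.2],"twist":[0,0,0]},{"fingers":1,"delta_pos":[0,-5.25,2.2],"twist":[0,0,0]},{"fingers":1,"delta_pos":[0,-5.3,2.1],"twist":[0,0,0]}]'
python3 -m inch '[{"fingers":1,"delta_pos":[0,0,0],"twist":[5.2,0,0]},{"fingers":1,"delta_pos":[3,0,0],"twist":[5.2,0,0]},{"fingers":1,"delta_pos":[3,0,0],"twist":[0,0,0]},{"fingers":1,"delta_pos":[0,0,0],"twist":[0,0,0]}]'
python3 - <<'E'
from h import *
from plant import manip,viewer
s=manip.state(); delta(s,[.588,-.122,.08]);print(s["tool_pos"],s["joint_pos"])
for n in ["scene","top","wrist"]:
    f=viewer.grab_frame(n); cv2.imwrite(f"pics/c_{n}.png",f["pixels"]); np.savez(f"c_{n}.npz",**f)
g=np.load("c_scene.npz");cv2.imwrite("pics/c_s.png",cv2.resize(g["pixels"][100:350,120:420],None,fx=2.4,fy=2.4,interpolation=cv2.INTER_CUBIC))
E
```

```text
time: 2.65
tool_pos: [0.5902, -0.1213, 0.2309]
tool_rot: [0.706, -0.036, 0.706, 0.036]
contact_force: [0.8, 0.2, 0.1]
gripper_width: 1.0
time: 3.15
tool_pos: [0.5876, -0.119, 0.1677]
tool_rot: [0.704, 0.029, 0.709, -0.028]
contact_force: [0.0, -0.4, -0.1]
gripper_width: 0.999
tool xyz cm [ 8.77 -0.31  0.13]
x [-0.007  0.002 -1.   ] y [0.08  0.997 0.002] z [ 0.997 -0.08  -0.007] jaw yaw -4.59
[ 0.58755292 -0.11895828  0.16766807] [-3.23852807e-01  4.40491411e-02  1.72997048e+00 -8.98333711e-06
  1.37453430e+00 -2.43791907e-01]
```

View pics/c_wrist.png

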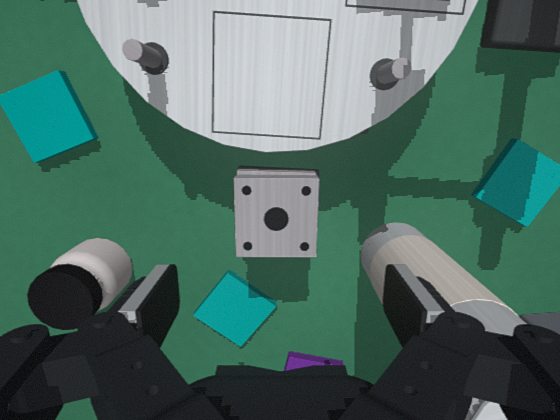

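View pics/c_s.png

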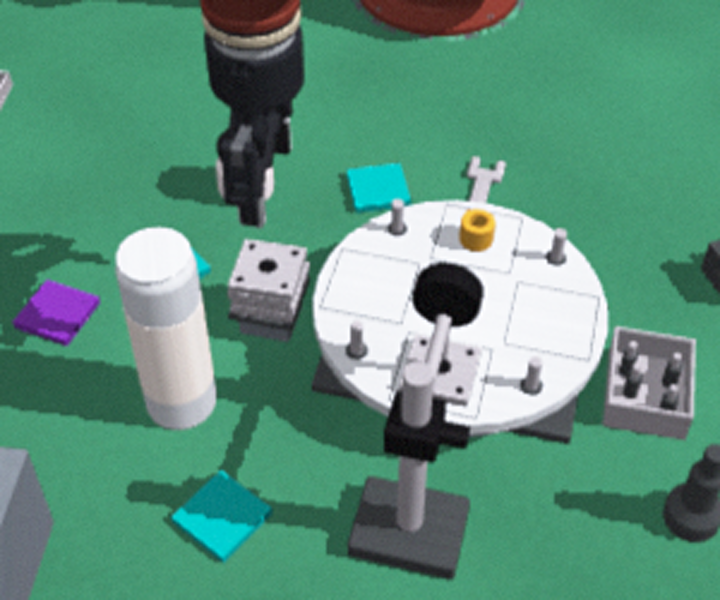

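Run:
```python
from h import *
f=np.load("c_wrist.npz"); c=cloud(f);z=c[...,2]
reg=np.zeros(z.shape,bool);reg[150:275,215:340]=1
q=c[reg&(abs(z-.077)<.003)];print(len(q),np.median(q[:,2]),cv2.minAreaRect(q[:,:2].astype(np.float32)))
g=f["pixels"].min(2); m=(reg&(g>110)).astype(np.uint8)
k=max(cv2.findContours(m,cv2.RETR_EXTERNAL,cv2.CHAIN_APPROX_NONE)[0],key=cv2.contourArea);print("px",cv2.minAreaRect(k))
p=np.array([ray(f,*a,.077) for a in [(235,171),(319.,171),(316.5,257),(235,257)]]);print("stk",p.round(4).tolist(),p.mean(0))
print("hole",ray(f,276.5,218.5,.077))
p=np.array([ray(f,*a,.065) for a in [(213,12),(330,19),(321,138),(212,131)]]);print("st",p.round(4).tolist(),p.mean(0))
for u in (150,165,172,176,390,395,405):
  for v in (270,290,310): print(u,v,f["range_z"][v,u].round(4),c[v,u].round(4))
big=cv2.resize(f["pixels"][150:280,215:340],None,fx=4.5,fy=4.5,interpolation=cv2.INTER_CUBIC);cv2.imwrite("pics/d.png",big)
```

```text
6616 0.07798575722873315 ((0.5860748291015625, -0.12387380003929138), (0.06029369309544563, 0.06016257032752037), 84.98170471191406)
px ((276.0, 212.5), (87.0, 84.0), 90.0)
stk [[0.5608, -0.0875], [0.6192, -0.0922], [0.6141, -0.1568], [0.5533, -0.1519]] [ 0.58682226 -0.12209174]
hole [ 0.58674293 -0.12435129]
st [[0.5567, 0.0154], [0.6324, 0.0052], [0.6229, -0.0706], [0.546, -0.0596]] [ 0.58951648 -0.02741428]
150 270 0.3447 [ 4.531e-01 -1.918e-01 -1.000e-04]
150 290 0.1166 [ 0.547  -0.1052  0.2105]
150 310 0.1122 [ 0.5483 -0.1095  0.2162]
165 270 0.1312 [ 0.5472 -0.1052  0.1953]
165 290 0.1277 [ 0.5479 -0.1108  0.2006]
165 310 0.1285 [ 0.5471 -0.1183  0.2019]
172 270 0.1353 [ 0.5484 -0.1071  0.1915]
172 290 0.1353 [ 0.5478 -0.1146  0.1937]
172 310 0.1349 [ 0.5473 -0.1219  0.1962]
176 270 0.1399 [ 0.5484 -0.1091  0.1873]
176 290 0.1405 [ 0.5476 -0.1171  0.189 ]
176 310 0.141 [ 0.5468 -0.1253  0.1908]
390 270 0.135 [ 0.6337 -0.1137  0.1918]
390 290 0.1349 [ 0.6331 -0.1212  0.1941]
390 310 0.1342 [ 0.6323 -0.1283  0.1968]
395 270 0.1308 [ 0.6345 -0.1119  0.1957]
395 290 0.1282 [ 0.6331 -0.1178  0.2001]
395 310 0.1288 [ 0.6327 -0.1253  0.2015]
405 270 0.1307 [ 0.6382 -0.1121  0.1958]
405 290 0.1172 [ 0.6333 -0.1124  0.2099]
405 310 0.1176 [ 0.6329 -0.1192  0.2114]
```

View pics/d.png

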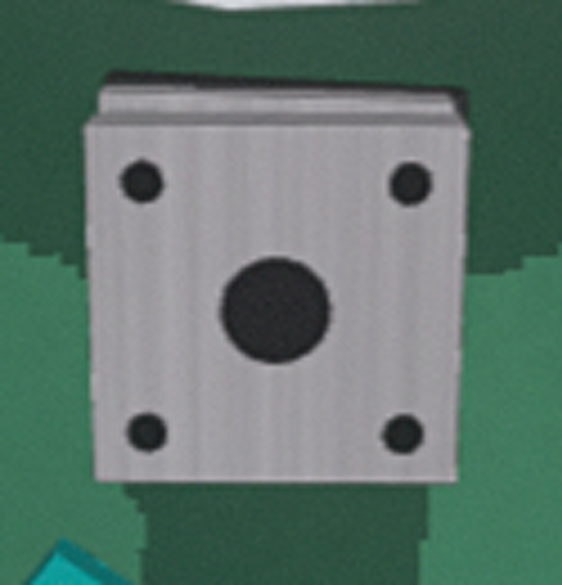

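```bash
python3 -m inch '[{"fingers":0.55,"delta_pos":[3,-0.45,-0.1],"twist":[0,0,0]},{"fingers":0.55,"delta_pos":[1.5,0,0],"twist":[0,0,0]},{"fingers":0.55,"delta_pos":[0,0,0],"twist":[0,0,0]},{"fingers":0.55,"delta_pos":[0,0,0],"twist":[0,0,0]}]'
python3 - <<'E'
from h import *
from plant import manip,viewer
s=manip.state(); delta(s,[.5862,-.124,.0625]);print(s["tool_pos"],s["gripper_width"])
f=viewer.grab_frame("wrist"); cv2.imwrite("pics/e.png",f["pixels"]);np.savez("e_wrist.npz",**f)
for n in ("c_wrist.npz","e_wrist.npz"):
    f=np.load(n);c=cloud(f);z=c[...,2];m=np.zeros(z.shape,bool);m[230:420]=1
    m&=(f["range_z"]<.17)&(f["range_z"]>0.05)
    q=c[m];T={"c_wrist.npz":.1677,"e_wrist.npz":s["tool_pos"][2]}[n];print(n,np.sort(q[:,2])[:200:20]-T)
g=viewer.grab_frame("scene");cv2.imwrite("pics/e_s.png",cv2.resize(g["pixels"][120:300,150:350],None,fx=3.3,fy=3.3,interpolation=cv2.INTER_CUBIC))
np.savez("e_scene.npz",**g)
E
```

```text
time: 3.8
tool_pos: [0.5892, -0.1241, 0.1277]
tool_rot: [0.707, 0.028, 0.706, -0.028]
contact_force: [0.2, 0.2, 0.6]
gripper_width: 0.774
tool xyz cm [ 6.52 -0.01 -0.31]
x [ 0.002 -0.001 -1.   ] y [ 0.08   0.997 -0.   ] z [ 0.997 -0.08   0.002] jaw yaw -4.58
[ 0.58916876 -0.12413983  0.12766895] 0.7742385554276672
c_wrist.npz [-9.84393524e-04 -3.25477440e-04  5.09766597e-05  4.67121359e-04
  9.45728166e-04  1.54228436e-03  2.13476571e-03  2.56759680e-03
  2.95403669e-03  3.54570801e-03]
e_wrist.npz [-0.00622681 -0.00571101 -0.00513485 -0.00459614 -0.0042167  -0.00355176
 -0.00292791 -0.00247247 -0.00157908 -0.00119179]
```

View pics/e.png

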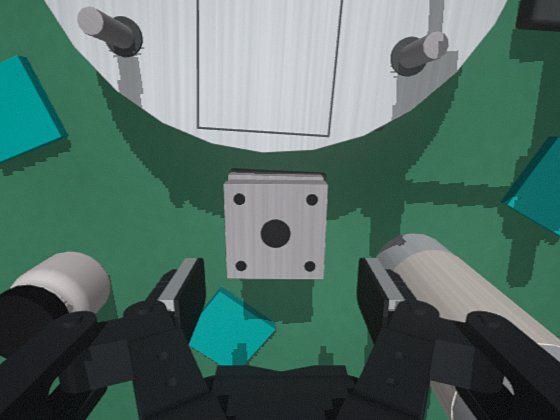

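View pics/e_s.png

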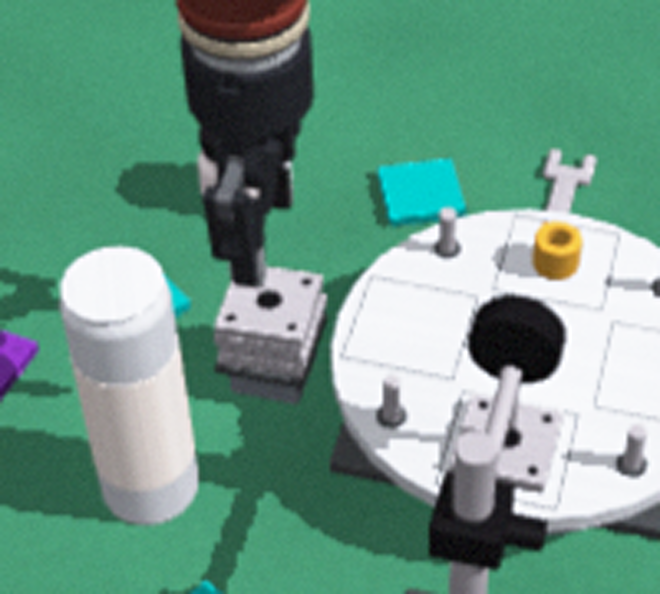

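Run:
```python
from h import *
for n,T,u0,u1 in (("c_wrist.npz",.1677,140,182),("e_wrist.npz",.1277,160,208)):
    f=np.load(n);c=cloud(f);z=c[...,2];m=np.zeros(z.shape,bool);m[250:330,u0:u1]=1
    m&=(f["range_z"]<.18)&(f["range_z"]>0.05); v,u=np.where(m);q=c[m]
    i=np.argsort(q[:,2])[:60:6];print(n);print(np.c_[u[i],v[i],q[i][:,:2],(q[i][:,2]-T)*1000].round(3))
f=np.load("e_scene.npz");c=cloud(f)
for col in (222,226,230):
    for v in range(190,212,2): print(col,v,c[v,col].round(4))
```

```text
c_wrist.npz
[[ 1.7900e+02  2.9700e+02  5.4700e-01 -1.2200e-01  1.7700e+01]
 [ 1.7800e+02  2.8600e+02  5.4800e-01 -1.1700e-01  1.8149e+01]
 [ 1.7800e+02  2.9600e+02  5.4700e-01 -1.2100e-01  1.8644e+01]
 [ 1.7600e+02  2.7200e+02  5.4800e-01 -1.1000e-01  1.8847e+01]
 [ 1.7600e+02  2.6800e+02  5.4800e-01 -1.0800e-01  1.9027e+01]
 [ 1.7700e+02  2.9100e+02  5.4700e-01 -1.1900e-01  1.9285e+01]
 [ 1.7700e+02  2.8300e+02  5.4800e-01 -1.1500e-01  1.9431e+01]
 [ 1.7500e+02  2.6800e+02  5.4800e-01 -1.0800e-01  1.9574e+01]
 [ 1.7500e+02  2.6500e+02  5.4800e-01 -1.0700e-01  1.9760e+01]
 [ 1.7600e+02  2.8300e+02  5.4800e-01 -1.1500e-01  2.0001e+01]]
e_wrist.npz
[[ 2.050e+02  2.940e+02  5.550e-01 -1.300e-01  6.941e+00]
 [ 2.040e+02  2.820e+02  5.560e-01 -1.240e-01  7.733e+00]
 [ 2.040e+02  2.750e+02  5.570e-01 -1.200e-01  8.000e+00]
 [ 2.030e+02  2.650e+02  5.570e-01 -1.150e-01  8.381e+00]
 [ 2.050e+02  2.890e+02  5.560e-01 -1.270e-01  8.560e+00]
 [ 2.040e+02  2.810e+02  5.560e-01 -1.230e-01  8.872e+00]
 [ 2.030e+02  2.700e+02  5.570e-01 -1.170e-01  9.241e+00]
 [ 2.020e+02  2.700e+02  5.570e-01 -1.1
[... 554 characters left out ...]
0.6498 -0.1159  0.1982]
226 194 [ 0.6519 -0.1158  0.1947]
226 196 [ 0.6513 -0.1163  0.1885]
226 198 [ 0.6517 -0.1166  0.1831]
226 200 [ 0.6375 -0.1204  0.1623]
226 202 [ 0.6376 -0.1208  0.1564]
226 204 [ 0.6374 -0.1212  0.1503]
226 206 [ 0.6342 -0.1224  0.1408]
226 208 [ 0.5823 -0.1356  0.0775]
226 210 [ 0.5886 -0.1345  0.0777]
230 190 [ 0.4487 -0.1537 -0.0005]
230 192 [ 0.4551 -0.1527 -0.0012]
230 194 [ 0.4639 -0.1511  0.0007]
230 196 [ 0.4685 -0.1504 -0.0018]
230 198 [ 0.6242 -0.1149  0.1551]
230 200 [ 0.6263 -0.1148  0.1513]
230 202 [ 0.626  -0.1152  0.145 ]
230 204 [ 0.6265 -0.1154  0.1395]
230 206 [ 0.574 -0.128  0.076]
230 208 [ 0.5803 -0.1269  0.0764]
230 210 [ 0.5878 -0.1256  0.078 ]
```

```bash
python3 -m inch '[{"fingers":0.9,"delta_pos":[0,0,-0.3],"twist":[0,0,0]},{"fingers":0.9,"delta_pos":[2,0,0],"twist":[0,0,0]},{"fingers":0.9,"delta_pos":[2,0,0],"twist":[0,0,0]},{"fingers":0.9,"delta_pos":[1.5,0,0],"twist":[0,0,0]},{"fingers":0.9,"delta_pos":[0,0,0],"twist":[0,0,0]}]'
python3 - <<'E'
from h import *
from plant import manip,viewer
s=manip.state(); delta(s,[.5862,-.124,.063]);print(s["tool_pos"],s["gripper_width"])
g=viewer.grab_frame("scene");cv2.imwrite("pics/f_s.png",cv2.resize(g["pixels"][140:280,170:330],None,fx=4,fy=4,interpolation=cv2.INTER_CUBIC))
g=viewer.grab_frame("wrist");cv2.imwrite("pics/f_w.png",g["pixels"])
E
```

```text
time: 4.53
tool_pos: [0.5837, -0.1232, 0.0684]
tool_rot: [0.705, 0.029, 0.708, -0.028]
contact_force: [0.0, 0.7, 0.1]
gripper_width: 0.95
tool xyz cm [ 0.54 -0.06  0.26]
x [-0.005  0.002 -1.   ] y [0.08  0.997 0.001] z [ 0.997 -0.08  -0.005] jaw yaw -4.58
[ 0.58366455 -0.12320289  0.06842127] 0.9498275989489444
```

View pics/f_s.png

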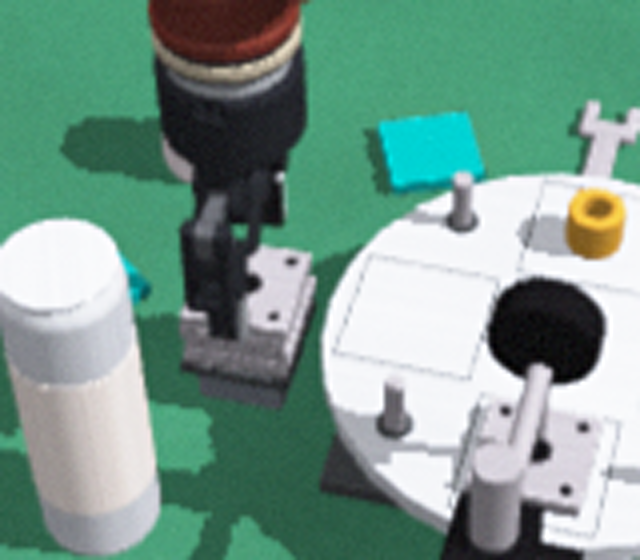

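View pics/f_w.png

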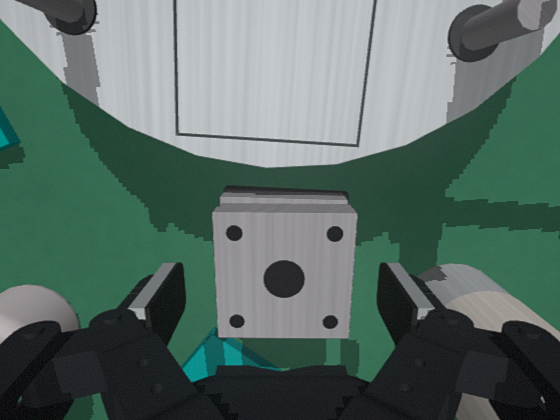

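```bash
python3 -m inch '[{"fingers":0.9,"delta_pos":[0.3,-0.05,0.2],"twist":[0,0,0]},{"fingers":0.7,"delta_pos":[0.24,0,0],"twist":[0,0,0]},{"fingers":0.6,"delta_pos":[0,0,0],"twist":[0,0,0]},{"fingers":0.5,"delta_pos":[0,0,0],"twist":[0,0,0]}]'
python3 - <<'E'
from h import *
from plant import manip,viewer
s=manip.state(); delta(s,[.5862,-.124,.063]);print(s["tool_pos"],s["gripper_width"],s["contact_force"])
g=viewer.grab_frame("scene");cv2.imwrite("pics/g_s.png",cv2.resize(g["pixels"][140:280,170:330],None,fx=4,fy=4,interpolation=cv2.INTER_CUBIC))
g=viewer.grab_frame("wrist");cv2.imwrite("pics/g_w.png",g["pixels"])
E
```

```text
time: 5.12
tool_pos: [0.5874, -0.1244, 0.066]
tool_rot: [0.707, 0.028, 0.706, -0.028]
contact_force: [-0.3, -0.5, -0.1]
gripper_width: 0.752
tool xyz cm [ 0.3   0.04 -0.12]
x [ 0. -0. -1.] y [ 0.08   0.997 -0.   ] z [ 0.997 -0.08   0.   ] jaw yaw -4.58
[ 0.58739537 -0.12444763  0.06604194] 0.7523817935596168 [-0.33240336 -0.45867175 -0.12334406]
```

View pics/g_s.png

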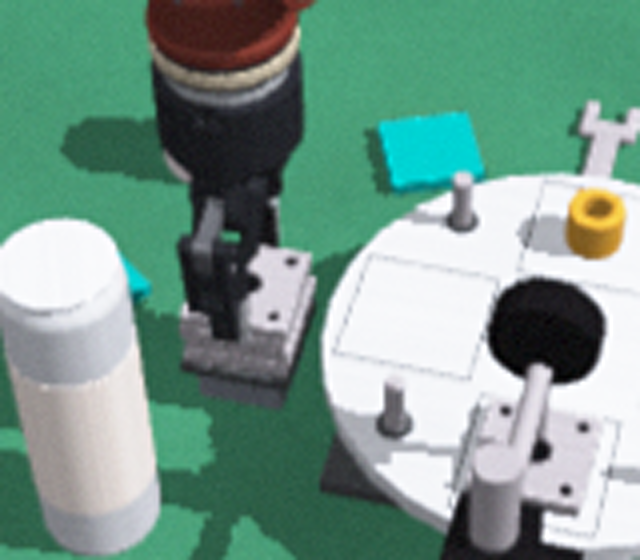

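View pics/g_w.png

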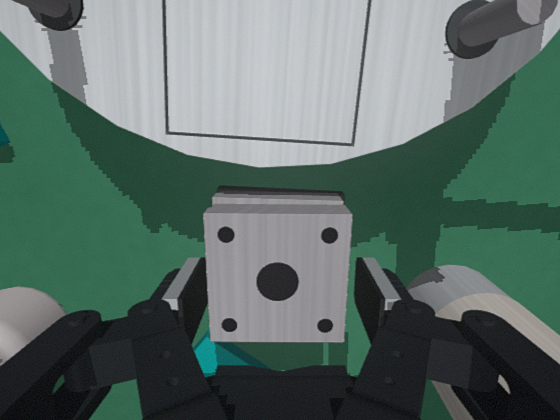

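```bash
python3 -m inch '[{"fingers":0.55,"delta_pos":[0.25,0,-0.1],"twist":[0,0,0]},{"fingers":0.55,"delta_pos":[0,0,0],"twist":[0,0,0]},{"fingers":0.55,"delta_pos":[0,0,0],"twist":[0,0,0]}]'
python3 -m inch '[{"fingers":0.3,"delta_pos":[0,0,0],"twist":[0,0,0]},{"fingers":0.3,"delta_pos":[0,0,0],"twist":[0,0,0]},{"fingers":0.3,"delta_pos":[0,0,0],"twist":[0,0,0]}]'
python3 - <<'E'
from h import *
from plant import manip,viewer
s=manip.state(); delta(s,[.5862,-.124,.063]);print(s["tool_pos"],s["gripper_width"],s["contact_force"])
g=viewer.grab_frame("wrist");cv2.imwrite("pics/i_w.png",g["pixels"])
E
```

```text
time: 5.6
tool_pos: [0.5863, -0.1243, 0.0633]
tool_rot: [0.706, 0.028, 0.707, -0.028]
contact_force: [0.9, 0.7, 0.4]
gripper_width: 0.773
time: 5.98
tool_pos: [0.5868, -0.1245, 0.064]
tool_rot: [0.707, 0.028, 0.706, -0.028]
contact_force: [0.3, -0.3, 2.5]
gripper_width: 0.678
tool xyz cm [ 0.1   0.05 -0.06]
x [ 0.001 -0.    -1.   ] y [ 0.08   0.997 -0.   ] z [ 0.997 -0.08   0.001] jaw yaw -4.58
[ 0.58680768 -0.12453403  0.06399921] 0.6783602598606631 [ 0.30771493 -0.33389865  2.50219229]
```

View pics/i_w.png

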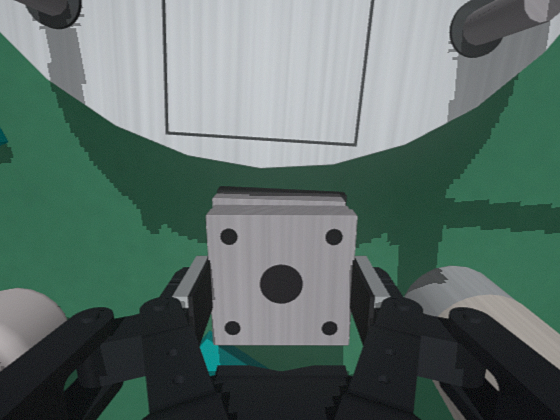

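```bash
python3 -m inch '[{"fingers":0.3,"delta_pos":[-0.1,0,0],"twist":[0,0,0]},{"fingers":0.3,"delta_pos":[0,0.5,0],"twist":[0,0,0]},{"fingers":0.3,"delta_pos":[0,1,-0.05],"twist":[0,0,0]},{"fingers":0.3,"delta_pos":[0,1,-0.05],"twist":[0,0,0]},{"fingers":0.3,"delta_pos":[0,0,0],"twist":[0,0,0]}]'
python3 - <<'E'
from h import *
from plant import manip,viewer
s=manip.state(); delta(s,[.590,-.0275,.063]);print(s["tool_pos"],s["gripper_width"],s["contact_force"])
g=viewer.grab_frame("wrist");cv2.imwrite("pics/j_w.png",g["pixels"])
g=viewer.grab_frame("scene");cv2.imwrite("pics/j_s.png",cv2.resize(g["pixels"][140:280,170:330],None,fx=4,fy=4,interpolation=cv2.INTER_CUBIC))
E
```

```text
time: 6.65
tool_pos: [0.587, -0.098, 0.064]
tool_rot: [0.706, 0.028, 0.707, -0.027]
contact_force: [0.3, 0.1, 0.6]
gripper_width: 0.68
tool xyz cm [ 0.11  7.05 -0.25]
x [-0.001  0.001 -1.   ] y [0.079 0.997 0.001] z [ 0.997 -0.079 -0.001] jaw yaw -4.51
[ 0.58700451 -0.09795209  0.06400598] 0.6795521583856844 [0.28807527 0.05912626 0.56002929]
```

View pics/j_w.png

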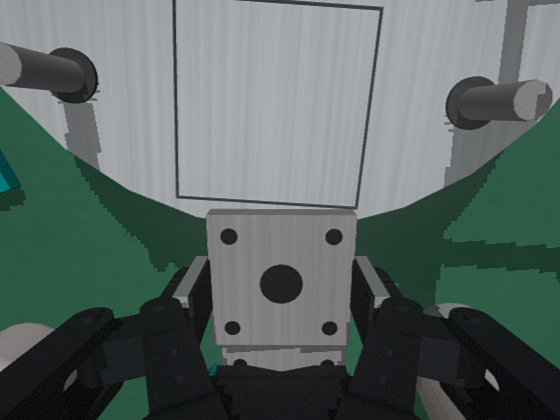

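View pics/j_s.png

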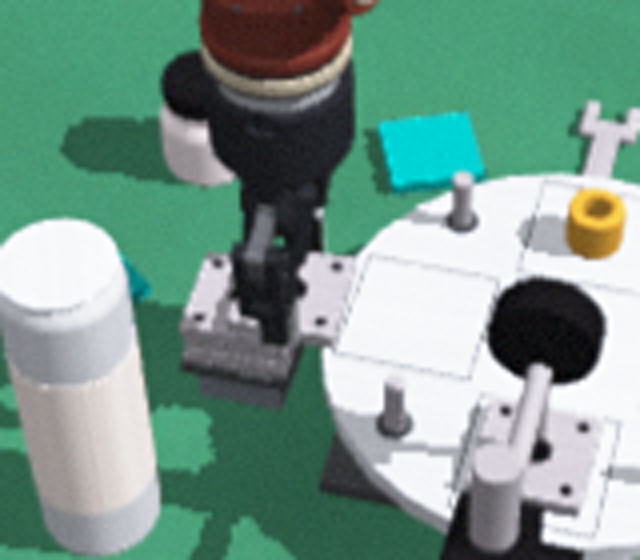

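```bash
python3 -m inch '[{"fingers":0.3,"delta_pos":[0,1.2,-0.05],"twist":[0,0,0]},{"fingers":0.3,"delta_pos":[0,1.2,-0.05],"twist":[0,0,0]},{"fingers":0.3,"delta_pos":[0,1.2,-0.05],"twist":[0,0,0]},{"fingers":0.3,"delta_pos":[0,1.2,-0.05],"twist":[0,0,0]},{"fingers":0.3,"delta_pos":[0,1.2,-0.05],"twist":[0,0,0]}]'
python3 -m inch '[{"fingers":0.3,"delta_pos":[0,0.8,0],"twist":[2,0,0]},{"fingers":0.3,"delta_pos":[0,0,0],"twist":[2,0,0]},{"fingers":0.3,"delta_pos":[0,0,0],"twist":[0,0,0]}]'
python3 - <<'E'
from h import *
from plant import manip,viewer
s=manip.state(); delta(s,[.590,-.0275,.063]);print(s["tool_pos"],s["gripper_width"],s["contact_force"])
g=viewer.grab_frame("wrist");cv2.imwrite("pics/k_w.png",g["pixels"]);np.savez("k_w.npz",**g)
g=viewer.grab_frame("scene");cv2.imwrite("pics/k_s.png",cv2.resize(g["pixels"][130:280,170:350],None,fx=4,fy=4,interpolation=cv2.INTER_CUBIC));np.savez("k_s.npz",**g)
E
```

```text
time: 7.38
tool_pos: [0.5896, -0.0384, 0.0644]
tool_rot: [0.707, 0.028, 0.707, -0.028]
contact_force: [0.4, 0.0, -2.1]
gripper_width: 0.682
time: 7.75
tool_pos: [0.5903, -0.0314, 0.0644]
tool_rot: [0.705, 0.053, 0.705, -0.053]
contact_force: [0.3, -0.1, -1.5]
gripper_width: 0.681
tool xyz cm [ 0.14  0.38 -0.09]
x [ 0. -0. -1.] y [ 0.149  0.989 -0.   ] z [ 0.989 -0.149  0.   ] jaw yaw -8.58
[ 0.59030737 -0.03136544  0.06444086] 0.6808466215392529 [ 0.29928455 -0.13807305 -1.46199169]
```

View pics/k_w.png

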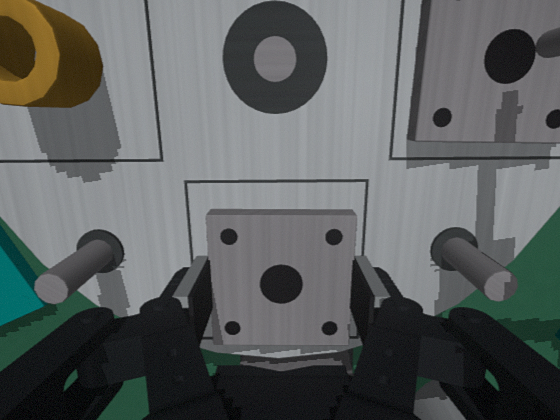

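View pics/k_s.png

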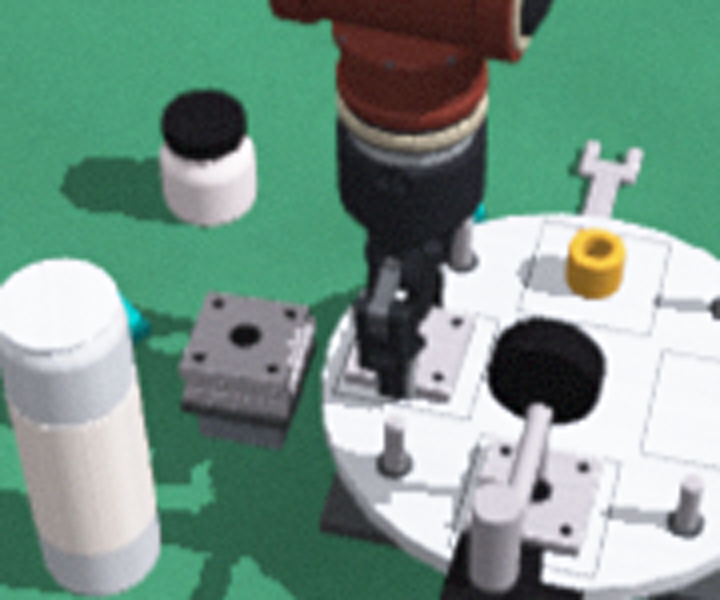

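Run:
```python
from h import *
f=np.load("k_w.npz");c=cloud(f)
a,b=ray(f,187,182,.065),ray(f,367,182,.065); p,q,r,t=[ray(f,*k,.077) for k in [(207,215),(356,215),(350,345),(212,345)]]
print((a+b)/2,(p+q)/2,(p+q+r+t)/4,"hole",ray(f,281.5,285,.077)); print(c[285,240],c[200,270])
ey=np.array([.149,.989]); print("margin",((a+b)/2-(p+q)/2)@ey, ((a+b)/2-(p+q)/2)@[.989,-.149])
```

```text
[0.59519923 0.00899076] [ 0.59544096 -0.0021308 ] [ 0.59086663 -0.03194398] hole [ 0.59088696 -0.03257888]
[ 0.57372493 -0.02964738  0.07766451] [0.59112728 0.00195898 0.06609931]
margin 0.010963208291854085 -0.0018961875240991423
```

```bash
python3 -m inch '[{"fingers":0.3,"delta_pos":[0,0.35,-0.15],"twist":[0,0,0]},{"fingers":0.3,"delta_pos":[0.1,0,0],"twist":[0,0,0]},{"fingers":0.3,"delta_pos":[0.1,0,0],"twist":[0,0,0]},{"fingers":0.45,"delta_pos":[0,0,0],"twist":[0,0,0]},{"fingers":0.7,"delta_pos":[0,0,0],"twist":[0,0,0]}]'
python3 -m inch '[{"fingers":0.8,"delta_pos":[0,0,0],"twist":[0,0,0]},{"fingers":0.8,"delta_pos":[0,0,0],"twist":[0,0,0]}]'
python3 - <<'E'
from h import *
from plant import manip,viewer
s=manip.state(); delta(s,[.590,-.0275,.063]);print(s["tool_pos"],s["gripper_width"],s["contact_force"])
g=viewer.grab_frame("wrist");cv2.imwrite("pics/l_w.png",g["pixels"]);np.savez("l_w.npz",**g)
c=cloud(g);print(c[300,240],c[300,330],c[190,270])
E
```

```text
time: 8.48
tool_pos: [0.5898, -0.0278, 0.063]
tool_rot: [0.705, 0.053, 0.705, -0.053]
contact_force: [-0.0, -0.2, -0.1]
gripper_width: 0.851
time: 8.72
tool_pos: [0.5895, -0.0277, 0.0626]
tool_rot: [0.705, 0.053, 0.705, -0.053]
contact_force: [1.5, 0.0, -0.9]
gripper_width: 0.903
tool xyz cm [-0.04  0.03  0.05]
x [ 0. -0. -1.] y [ 0.149  0.989 -0.   ] z [ 0.989 -0.149  0.   ] jaw yaw -8.59
[ 0.58948919 -0.02773414  0.06262743] 0.9033981117749674 [ 1.47545917  0.02168209 -0.90758669]
[ 0.57150757 -0.03329627  0.0752563 ] [ 0.60942981 -0.03835133  0.0763419 ] [0.5911077  0.01021484 0.06584514]
```

View pics/l_w.png

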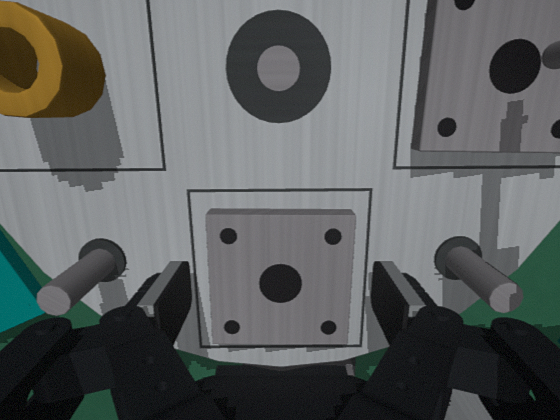

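Run:
```python
from h import *
f=np.load("l_w.npz")
st=[ray(f,*k,.065) for k in [(189,190),(372,189),(364,346),(201,347)]]; pl=[ray(f,*k,.075) for k in [(206,214.5),(356,214.5),(351,345.5),(211,345.5)]]
a=np.mean(st,0);b=np.mean(pl,0);print(a,b,"off mm tool y,z",1000*(b-a)@np.array([.149,.989]),1000*(b-a)@np.array([.989,-.149]));print(np.array(st).round(4).tolist(),np.array(pl).round(4).tolist(), "hole",ray(f,280.5,283.5,.075))
```

```text
[ 0.59016518 -0.02855698] [ 0.58994007 -0.02842925] off mm tool y,z 0.09277875787014721 -0.24167300644726739
[[0.5574, 0.0151], [0.6334, 0.0041], [0.6236, -0.0722], [0.5462, -0.0612]] [[0.565, 0.0061], [0.624, -0.0028], [0.6163, -0.0632], [0.5546, -0.0539]] hole [ 0.58974677 -0.02829974]
```

```bash
python3 -m inch '[{"fingers":0.85,"delta_pos":[-0.8,0,0],"twist":[0,0,0]},{"fingers":0.85,"delta_pos":[-2,0,0],"twist":[0,0,0]},{"fingers":0.85,"delta_pos":[-4,0,0],"twist":[0,0,0]},{"fingers":0.85,"delta_pos":[-3,0,0],"twist":[0,0,0]},{"fingers":-1,"delta_pos":[0,0,-4],"twist":[0,0,0]}]'
python3 -m inch '[{"fingers":-1,"delta_pos":[0,2,-3.8],"twist":[0,0,0]},{"fingers":-1,"delta_pos":[0,4,0],"twist":[0,0,0]},{"fingers":-1,"delta_pos":[0,5,0],"twist":[0,0,0]},{"fingers":-1,"delta_pos":[0,5,0],"twist":[0,0,0]},{"fingers":-1,"delta_pos":[0,3,0],"twist":[0,0,0]}]'
python3 -m inch '[{"fingers":-1,"delta_pos":[0,0,0],"twist":[0,0,0]}]'
python3 - <<'E'
from h import *
from plant import manip,viewer
s=manip.state(); delta(s,[.541,.171,.077]);print(s["tool_pos"],s["gripper_width"],s["contact_force"])
for n in ("scene","top"):
    g=viewer.grab_frame(n);cv2.imwrite(f"pics/m_{n}.png",cv2.resize(g["pixels"][110:310,170:440],None,fx=2.9,fy=2.9,interpolation=cv2.INTER_CUBIC));np.savez(f"m_{n}.npz",**g)
g=viewer.grab_frame("wrist");cv2.imwrite("pics/m_w.png",g["pixels"])
E
```

```text
time: 9.4
tool_pos: [0.5535, -0.0225, 0.1669]
tool_rot: [0.709, 0.053, 0.701, -0.053]
contact_force: [-0.6, 1.0, 0.1]
gripper_width: 0.736
time: 10.02
tool_pos: [0.5412, 0.174, 0.1626]
tool_rot: [0.706, 0.053, 0.704, -0.052]
contact_force: [-0.1, -1.1, 0.2]
gripper_width: -0.001
time: 10.15
tool_pos: [0.5411, 0.1736, 0.1622]
tool_rot: [0.706, 0.052, 0.704, -0.052]
contact_force: [0.5, 0.0, -0.1]
gripper_width: -0.0
tool xyz cm [ 8.52 -0.26  0.01]
x [ 0.002  0.    -1.   ] y [0.146 0.989 0.001] z [ 0.989 -0.146  0.002] jaw yaw -8.41
[0.54105868 0.1735589  0.16219371] -0.0004270402081184888 [ 0.53189728  0.02170498 -0.13209951]
```

View pics/m_w.png

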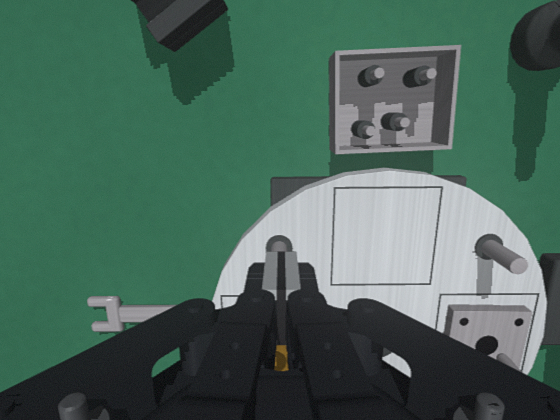

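View pics/m_scene.png

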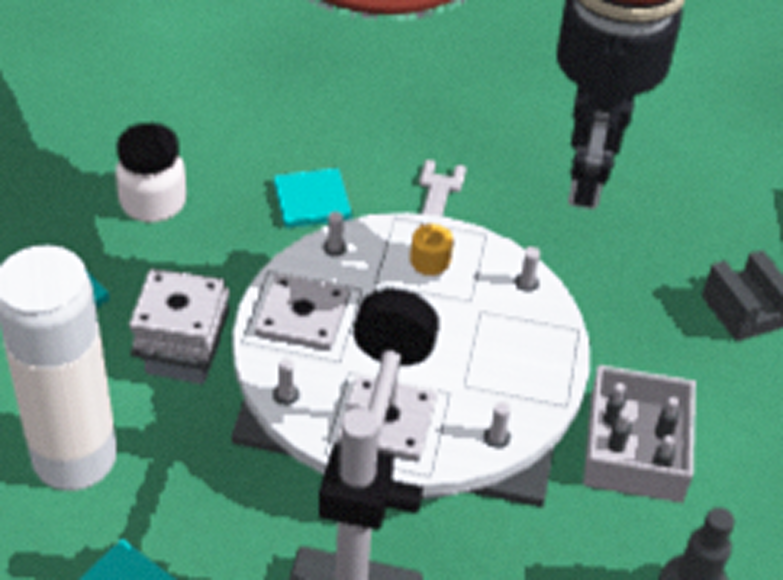

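```bash
python3 -m inch '[{"fingers":-1,"delta_pos":[3,0,0],"twist":[0,0,0]},{"fingers":-1,"delta_pos":[3,0,0],"twist":[0,0,0]},{"fingers":-1,"delta_pos":[2.5,0,0],"twist":[0,0,0]},{"fingers":-1,"delta_pos":[0,-0.8,0],"twist":[0,0,0]},{"fingers":-1,"delta_pos":[0,-0.5,0],"twist":[0,0,0]}]'
python3 -m inch '[{"fingers":-1,"delta_pos":[0,-0.4,-0.35],"twist":[0,0,0]},{"fingers":-1,"delta_pos":[0,-0.5,-0.4],"twist":[0,0,0]},{"fingers":-1,"delta_pos":[0,-0.6,-0.45],"twist":[0,0,0]},{"fingers":-1,"delta_pos":[0,-0.7,-0.5],"twist":[0,0,0]},{"fingers":-1,"delta_pos":[0,0,0],"twist":[0,0,0]}]'
python3 - <<'E'
from h import *
from plant import manip,viewer
s=manip.state(); p=s["tool_pos"][:2]-[.6025,.0555];print("base xy",p@[.989,-.149],p@[.149,.989],s["tool_pos"],s["contact_force"])
for n in ("scene",):
    g=viewer.grab_frame(n);cv2.imwrite(f"pics/n_{n}.png",cv2.resize(g["pixels"][110:310,170:440],None,fx=2.9,fy=2.9,interpolation=cv2.INTER_CUBIC));np.savez(f"n_{n}.npz",**g)
E
```

```text
time: 10.92
tool_pos: [0.5383, 0.1596, 0.0759]
tool_rot: [0.705, 0.055, 0.705, -0.052]
contact_force: [-0.9, 14.1, -7.8]
gripper_width: -0.002
time: 11.55
tool_pos: [0.5194, 0.1389, 0.077]
tool_rot: [0.706, 0.053, 0.704, -0.053]
contact_force: [0.3, -0.6, 0.6]
gripper_width: -0.0
base xy -0.09463089229797356 0.07012161172322648 [0.51938493 0.13892341 0.07703331] [ 0.25671836 -0.64619472  0.56537392]
```

View pics/n_scene.png

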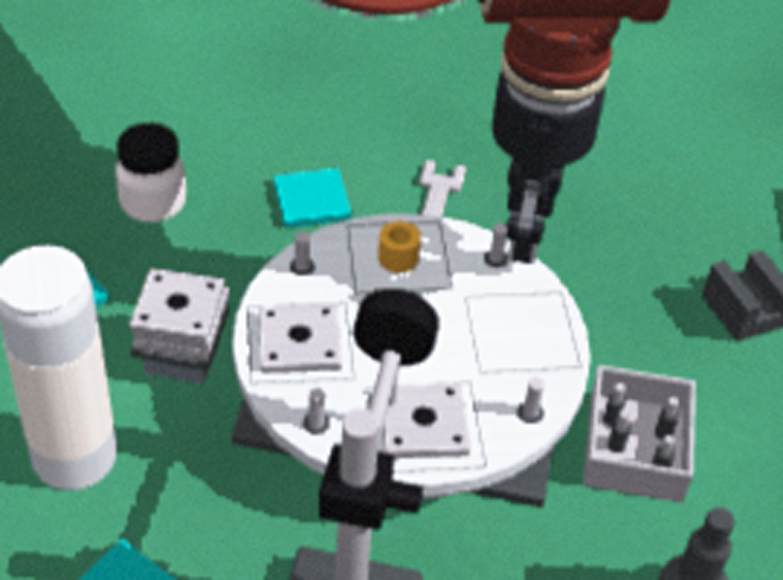

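```bash
python3 -m inch '[{"fingers":-1,"delta_pos":[0,-0.6,-0.3],"twist":[0,0,0]},{"fingers":-1,"delta_pos":[0,-0.9,-0.45],"twist":[0,0,0]},{"fingers":-1,"delta_pos":[0,-0.9,-0.4],"twist":[0,0,0]},{"fingers":-1,"delta_pos":[0,-0.8,-0.1],"twist":[0,0,0]},{"fingers":-1,"delta_pos":[0,-0.8,-0.1],"twist":[0,0,0]}]'
python3 -m inch '[{"fingers":-1,"delta_pos":[0,-0.7,-0.1],"twist":[0,0,0]},{"fingers":-1,"delta_pos":[0,-0.7,0],"twist":[0,0,0]},{"fingers":-1,"delta_pos":[0,-0.7,0.05],"twist":[0,0,0]},{"fingers":-1,"delta_pos":[0,-0.7,0.1],"twist":[0,0,0]},{"fingers":-1,"delta_pos":[0,-0.5,0.1],"twist":[0,0,0]}]'
python3 - <<'E'
from h import *
from plant import manip,viewer
s=manip.state(); p=s["tool_pos"][:2]-[.6025,.0555];print("base xy",p@[.989,-.149],p@[.149,.989],s["tool_pos"],s["contact_force"])
for n in ("scene",):
    g=viewer.grab_frame(n);cv2.imwrite(f"pics/o_{n}.png",cv2.resize(g["pixels"][110:310,170:440],None,fx=2.9,fy=2.9,interpolation=cv2.INTER_CUBIC));np.savez(f"o_{n}.npz",**g)
E
```

```text
time: 12.22
tool_pos: [0.4984, 0.1017, 0.075]
tool_rot: [0.705, 0.053, 0.706, -0.053]
contact_force: [-0.5, 1.9, -0.5]
gripper_width: 0.001
time: 12.85
tool_pos: [0.4959, 0.0688, 0.0755]
tool_rot: [0.705, 0.053, 0.705, -0.053]
contact_force: [-0.5, 1.7, 0.1]
gripper_width: -0.001
base xy -0.10741117017571226 -0.0027246567919279193 [0.4958987  0.06880529 0.07546695] [-0.46517721  1.72310946  0.11999533]
```

View pics/o_scene.png

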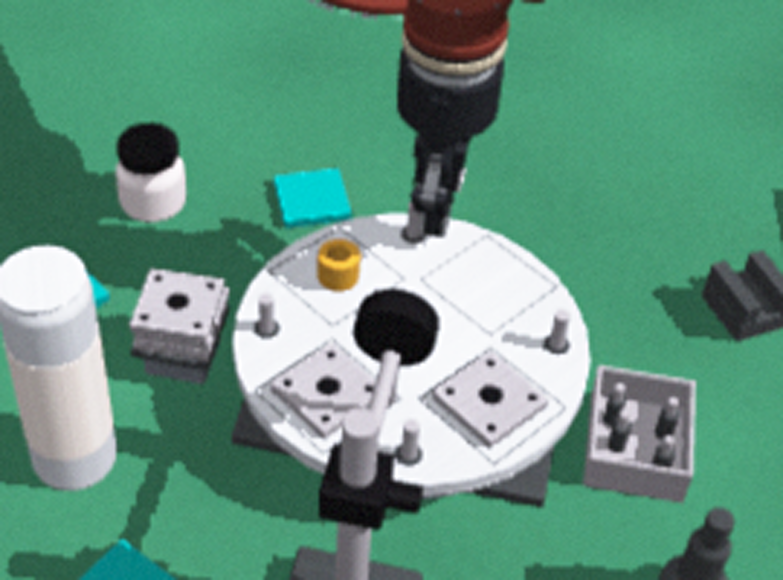

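```bash
python3 -m inch '[{"fingers":-1,"delta_pos":[0,-0.7,0.15],"twist":[0,0,0]},{"fingers":-1,"delta_pos":[0,-0.8,0.2],"twist":[0,0,0]},{"fingers":-1,"delta_pos":[0,-0.8,0.3],"twist":[0,0,0]},{"fingers":-1,"delta_pos":[0,-0.7,0.35],"twist":[0,0,0]},{"fingers":-1,"delta_pos":[0,-0.6,0.35],"twist":[0,0,0]}]'
python3 -m inch '[{"fingers":-1,"delta_pos":[0,-0.4,0.2],"twist":[0,0,0]},{"fingers":-1,"delta_pos":[0,0,0],"twist":[0,0,0]}]'
python3 - <<'E'
from h import *
from plant import manip,viewer
s=manip.state(); p=s["tool_pos"][:2]-[.6025,.0555];print("base xy",p@[.989,-.149],p@[.149,.989],s["tool_pos"],s["contact_force"])
for n in ("scene",):
    g=viewer.grab_frame(n);cv2.imwrite(f"pics/p_{n}.png",cv2.resize(g["pixels"][110:310,170:440],None,fx=2.9,fy=2.9,interpolation=cv2.INTER_CUBIC));np.savez(f"p_{n}.npz",**g)
E
```

```text
time: 13.52
tool_pos: [0.5039, 0.0311, 0.0754]
tool_rot: [0.705, 0.053, 0.705, -0.053]
contact_force: [-0.7, 0.9, -0.1]
gripper_width: 0.002
time: 13.78
tool_pos: [0.5048, 0.0288, 0.0754]
tool_rot: [0.705, 0.054, 0.706, -0.052]
contact_force: [-1.7, 7.2, 1.3]
gripper_width: 0.003
base xy -0.09266071669270548 -0.040988877628703145 [0.50478267 0.02877705 0.07538553] [-1.71878285  7.15660112  1.30848659]
```

View pics/p_scene.png

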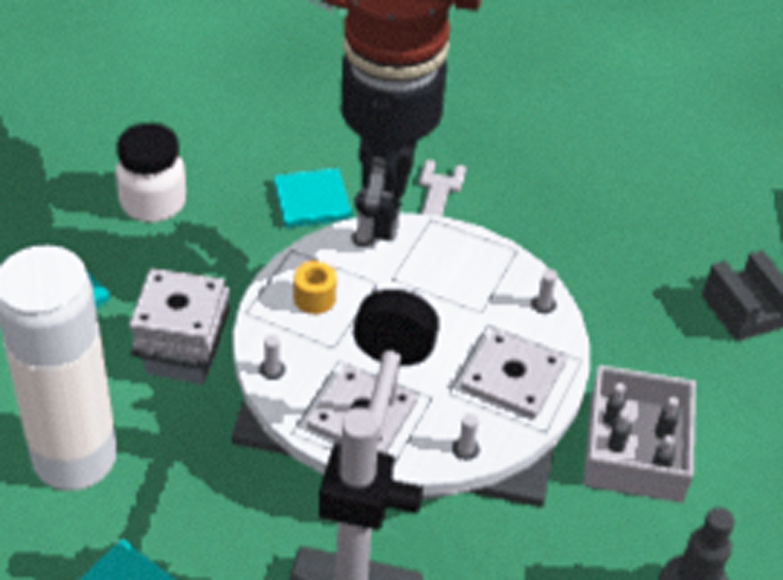

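```bash
python3 -m inch '[{"fingers":-1,"delta_pos":[0,-0.3,0.2],"twist":[0,0,0]},{"fingers":-1,"delta_pos":[0,-0.3,0.2],"twist":[0,0,0]},{"fingers":-1,"delta_pos":[0,-0.3,0.2],"twist":[0,0,0]},{"fingers":-1,"delta_pos":[0,-0.3,0.2],"twist":[0,0,0]},{"fingers":-1,"delta_pos":[0,0,0],"twist":[0,0,0]}]'
python3 - <<'E'
from h import *
from plant import manip,viewer
s=manip.state(); p=s["tool_pos"][:2]-[.6025,.0555];print("base xy",p@[.989,-.149],p@[.149,.989],s["tool_pos"],s["contact_force"])
for n in ("scene",):
    g=viewer.grab_frame(n);cv2.imwrite(f"pics/q_{n}.png",cv2.resize(g["pixels"][110:310,170:440],None,fx=2.9,fy=2.9,interpolation=cv2.INTER_CUBIC));np.savez(f"q_{n}.npz",**g)
E
```

```text
time: 14.45
tool_pos: [0.5115, 0.0135, 0.0755]
tool_rot: [0.705, 0.053, 0.705, -0.054]
contact_force: [0.0, 0.7, 0.0]
gripper_width: -0.001
base xy -0.08369894517415435 -0.055053940034396925 [0.51154799 0.01353631 0.0755172 ] [0.00261705 0.66669372 0.02028673]
```

View pics/q_scene.png

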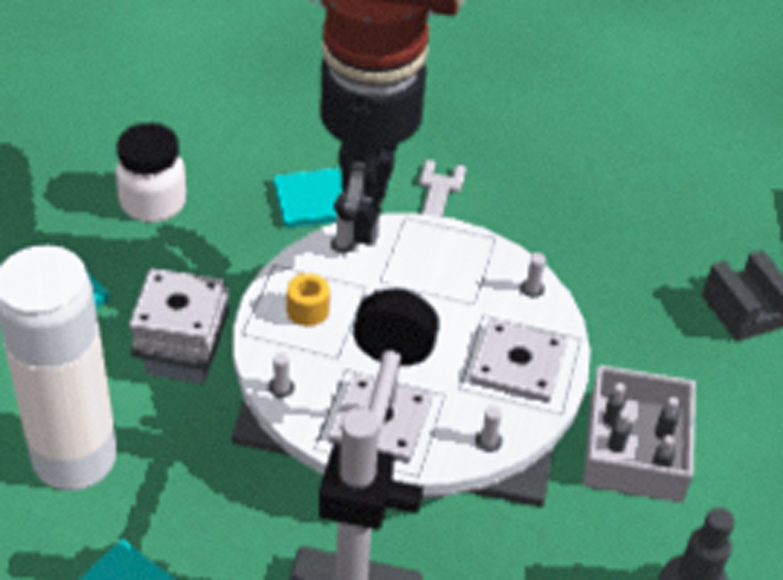

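```bash
python3 -m inch '[{"fingers":-1,"delta_pos":[0,-0.15,0.15],"twist":[0,0,0]},{"fingers":-1,"delta_pos":[0,-0.1,0.1],"twist":[0,0,0]},{"fingers":-1,"delta_pos":[0,0,0],"twist":[0,0,0]},{"fingers":-1,"delta_pos":[0,0.8,-0.5],"twist":[0,0,0]},{"fingers":-1,"delta_pos":[-1,0.5,0],"twist":[0,0,0]}]'
python3 -m inch '[{"fingers":-1,"delta_pos":[-4,0,-1],"twist":[0,0,0]},{"fingers":-1,"delta_pos":[-5,0,-3],"twist":[0,0,0]},{"fingers":-1,"delta_pos":[-3,0,-5],"twist":[0,0,0]},{"fingers":-1,"delta_pos":[0,0,-5],"twist":[0,0,0]},{"fingers":-1,"delta_pos":[0,0,0],"twist":[0,0,0]}]'
python3 - <<'E'
from h import *
from plant import manip,viewer
s=manip.state(); print(s["tool_pos"],s["contact_force"])
for n in ("scene","top"):
    g=viewer.grab_frame(n);cv2.imwrite(f"pics/r_{n}.png",cv2.resize(g["pixels"][110:310,170:440],None,fx=2.9,fy=2.9,interpolation=cv2.INTER_CUBIC));np.savez(f"r_{n}.npz",**g)
E
```

```text
time: 15.12
tool_pos: [0.5092, 0.0259, 0.0847]
tool_rot: [0.704, 0.053, 0.706, -0.053]
contact_force: [0.2, -0.7, -0.1]
gripper_width: -0.0
time: 15.75
tool_pos: [0.3702, 0.0468, 0.2064]
tool_rot: [0.707, 0.052, 0.704, -0.052]
contact_force: [0.3, 0.2, -1.0]
gripper_width: -0.002
[0.37024984 0.04681779 0.20644715] [ 0.33354639  0.19365936 -1.00696812]
```

View pics/r_scene.png

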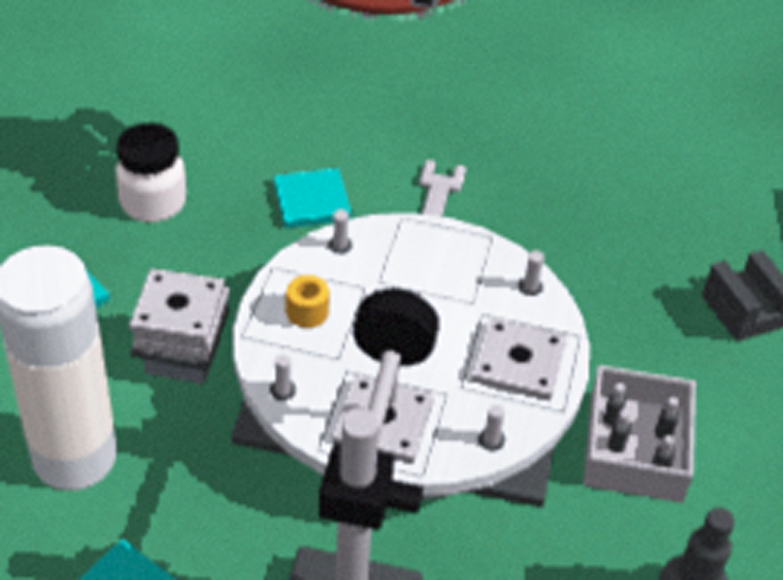

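View pics/r_top.png

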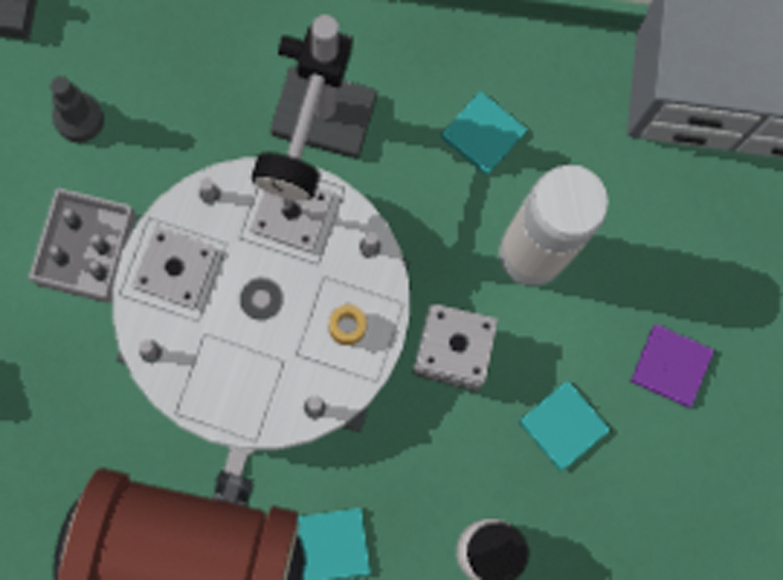

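Run:
```python
from h import *
C=np.array([.6025,.0555])
P={"m":[(336,217),(531,252),(286,364),(499,406)],"r":[(341,214),(535,255),(282,361),(495,409)]}
for n in "mr":
    f=np.load(f"{n}_scene.npz");big=cv2.resize(f["pixels"][110:310,170:440],None,fx=8.7,fy=8.7,interpolation=cv2.INTER_CUBIC)
    t=[cv2.resize(big[int(3*y-60):int(3*y+100),int(3*x-60):int(3*x+60)],(260,346)) for x,y in P[n]]
    cv2.imwrite(f"pics/s_{n}.png",np.hstack(t)[:, :1040] if 0 else cv2.resize(np.hstack(t),(800,266)))
    print([np.degrees(np.arctan2(*(ray(f,170+(x+.5)/2.9-.5,110+(y+.5)/2.9-.5,.1)-C)[::-1])).round(2) for x,y in P[n]])
```

```text
[np.float64(-143.76), np.float64(126.39), np.float64(-52.4), np.float64(36.8)]
[np.float64(-146.49), np.float64(124.26), np.float64(-54.42), np.float64(34.74)]
```

View pics/s_m.png

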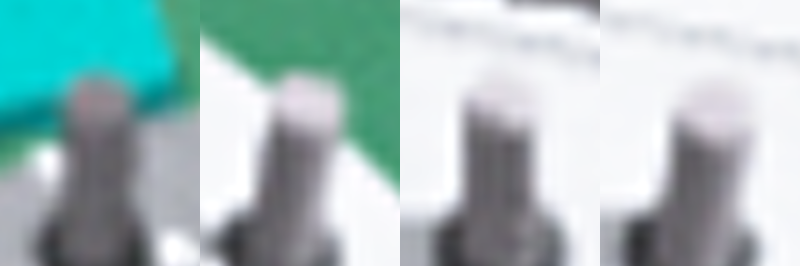

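View pics/s_r.png

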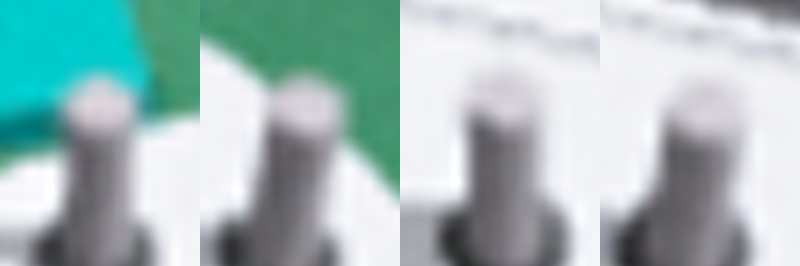

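```bash
python3 -m inch '[{"fingers":-1,"delta_pos":[0,0,0],"twist":[0,0,0]},{"fingers":-1,"delta_pos":[0,0,0],"twist":[0,0,0]},{"fingers":-1,"delta_pos":[0,0,0],"twist":[0,0,0]},{"fingers":-1,"delta_pos":[0,0,0],"twist":[0,0,0]},{"fingers":-1,"delta_pos":[0,0,0],"twist":[0,0,0]}]' >/dev/null
cat > ang.py <<'E'
from h import *
import sys
C=np.array([.6025,.0555])
# dark-base blob-free: refine pin tops by template matching against the 'm' start frame
def ang(f,ref):
    out=[]
    S=6
    def up(q): return cv2.resize(q["pixels"][110:310,170:440],None,fx=S,fy=S,interpolation=cv2.INTER_CUBIC)
    A,B=up(ref),up(f)
    for x,y in [(531,252),(286,364),(499,406),(336,217)]:
        X,Y=x*S/2.9,y*S/2.9
        t=A[int(Y)-18:int(Y)+50,int(X)-22:int(X)+22]; w=B[int(Y)-58:int(Y)+90,int(X)-62:int(X)+62]
        r=cv2.matchTemplate(w,t,cv2.TM_CCOEFF_NORMED);_,v,_,l=cv2.minMaxLoc(r);dx,dy=l[0]-(40+0),l[1]-40
        g=lambda a,b:np.degrees(np.arctan2(*(ray(ref,170+(a+.5)/S-.5,110+(b+.5)/S-.5,.1)-C)[::-1]))
        out.append((round(v,2),round(g(X+dx,Y+dy)-g(X,Y),2)))
    return out
if __name__=="__main__":
    from plant import viewer
    ref=np.load("a_scene.npz")
    f=viewer.grab_frame("scene");np.savez(sys.argv[1],**f)
    print("m",ang(np.load("m_scene.npz"),ref));print("r",ang(np.load("r_scene.npz"),ref));print("now",ang(f,ref))
E
python3 ang.py t.npz
```

```text
m [(1.0, np.float64(0.0)), (1.0, np.float64(0.0)), (1.0, np.float64(0.0)), (0.84, np.float64(-0.53))]
r [(0.99, np.float64(-2.28)), (0.97, np.float64(-2.27)), (1.0, np.float64(-2.5)), (0.99, np.float64(-2.53))]
now [(0.99, np.float64(-2.28)), (0.97, np.float64(-2.27)), (1.0, np.float64(-2.5)), (0.99, np.float64(-2.53))]
```

Run:
```python
from h import *
from plant import manip
C=np.array([.6025,.0555]);ex=np.array([.989,-.149]);ey=np.array([.149,.989])
s=manip.state()
for b in [(-.083,-.045),(-.078,-.0608)]:
    w=C+b[0]*ex+b[1]*ey; delta(s,[*w,.077])
```

```text
tool xyz cm [12.83 -0.13 14.36]
x [-0. -0. -1.] y [ 0.149  0.989 -0.   ] z [ 0.989 -0.149 -0.   ] jaw yaw -8.59
tool xyz cm [12.83 -1.71 14.86]
x [-0. -0. -1.] y [ 0.149  0.989 -0.   ] z [ 0.989 -0.149 -0.   ] jaw yaw -8.59
```

```bash
python3 -m inch '[{"fingers":-1,"delta_pos":[0,0,5],"twist":[0,0,0]},{"fingers":-1,"delta_pos":[0,0,5],"twist":[0,0,0]},{"fingers":-1,"delta_pos":[2,-0.1,4.4],"twist":[0,0,0]},{"fingers":-1,"delta_pos":[5,0,0],"twist":[0,0,0]},{"fingers":-1,"delta_pos":[4,0,0],"twist":[0,0,0]}]'
python3 -m inch '[{"fingers":-1,"delta_pos":[1.5,0,0],"twist":[0,0,0]},{"fingers":-1,"delta_pos":[0,0,0],"twist":[0,0,0]}]'
python3 - <<'E'
from h import *
from plant import manip
s=manip.state();C=np.array([.6025,.0555]);w=C-.078*np.array([.989,-.149])-.0608*np.array([.149,.989]); delta(s,[*w,.077])
E
```

```text
time: 17.15
tool_pos: [0.5141, 0.0235, 0.0935]
tool_rot: [0.705, 0.053, 0.706, -0.053]
contact_force: [-0.7, -0.5, -0.2]
gripper_width: 0.001
time: 17.4
tool_pos: [0.5137, 0.0237, 0.0799]
tool_rot: [0.705, 0.053, 0.706, -0.053]
contact_force: [0.6, 1.2, 1.4]
gripper_width: -0.003
tool xyz cm [ 0.29 -1.61  0.51]
x [-0.002  0.    -1.   ] y [ 0.149  0.989 -0.   ] z [ 0.989 -0.149 -0.002] jaw yaw -8.58
```

```bash
python3 -m inch '[{"fingers":-1,"delta_pos":[0.2,-0.6,0.2],"twist":[0,0,0]},{"fingers":-1,"delta_pos":[0,-0.5,0.2],"twist":[0,0,0]},{"fingers":-1,"delta_pos":[0,-0.3,0.1],"twist":[0,0,0]},{"fingers":-1,"delta_pos":[0,-0.2,0.05],"twist":[0,0,0]},{"fingers":-1,"delta_pos":[0,0,0],"twist":[0,0,0]}]'
python3 ang.py u.npz
```

```text
time: 18.02
tool_pos: [0.5171, 0.0066, 0.0785]
tool_rot: [0.705, 0.053, 0.705, -0.053]
contact_force: [0.0, -0.0, -0.0]
gripper_width: 0.001
m [(1.0, np.float64(0.0)), (1.0, np.float64(0.0)), (1.0, np.float64(0.0)), (0.84, np.float64(-0.53))]
r [(0.99, np.float64(-2.28)), (0.97, np.float64(-2.27)), (1.0, np.float64(-2.5)), (0.99, np.float64(-2.53))]
now [(0.99, np.float64(0.31)), (0.99, np.float64(0.5)), (1.0, np.float64(0.29)), (0.42, np.float64(-6.97))]
```

```bash
python3 -m inch '[{"fingers":-1,"delta_pos":[0,0.5,0],"twist":[0,0,0]},{"fingers":-1,"delta_pos":[0,0.7,-0.4],"twist":[0,0,0]},{"fingers":-1,"delta_pos":[-3,0,0],"twist":[0,0,0]},{"fingers":-1,"delta_pos":[-5,0,-2],"twist":[0,0,0]},{"fingers":-1,"delta_pos":[-4,0,-4],"twist":[0,0,0]}]'
python3 -m inch '[{"fingers":-1,"delta_pos":[0,0,-5],"twist":[0,0,0]},{"fingers":-1,"delta_pos":[0,0,-3],"twist":[0,0,0]},{"fingers":-1,"delta_pos":[0,0,0],"twist":[0,0,0]},{"fingers":-1,"delta_pos":[0,0,0],"twist":[0,0,0]}]'
python3 ang.py v.npz
python3 - <<'E'
from h import *
from plant import viewer,manip
g=viewer.grab_frame("top");np.savez("v_top.npz",**g)
cv2.imwrite("pics/v_top.png",cv2.resize(g["pixels"][130:310,180:420],None,fx=3.3,fy=3.3,interpolation=cv2.INTER_CUBIC))
g=np.load("v.npz");cv2.imwrite("pics/v_s.png",cv2.resize(g["pixels"][150:310,180:400],None,fx=3.6,fy=3.6,interpolation=cv2.INTER_CUBIC))
print(manip.state()["tool_pos"],manip.state()["contact_force"])
# lower stack: start vs now
a=np.load("a_scene.npz");c=cloud(g)
for n,k,zz in (("now",g,.067),):
    m=np.zeros(c.shape[:2],bool);m[185:240,205:255]=1;q=c[m&(abs(c[...,2]-.067)<.004)];print("upper now",cv2.minAreaRect(q[:,:2].astype(np.float32)))
E
```

```text
time: 18.7
tool_pos: [0.4557, 0.0288, 0.2005]
tool_rot: [0.706, 0.053, 0.705, -0.053]
contact_force: [-1.4, -0.7, 1.3]
gripper_width: -0.001
time: 19.2
tool_pos: [0.3769, 0.0405, 0.1985]
tool_rot: [0.705, 0.053, 0.705, -0.053]
contact_force: [-0.0, 0.2, -0.0]
gripper_width: -0.002
m [(1.0, np.float64(0.0)), (1.0, np.float64(0.0)), (1.0, np.float64(0.0)), (0.84, np.float64(-0.53))]
r [(0.99, np.float64(-2.28)), (0.97, np.float64(-2.27)), (1.0, np.float64(-2.5)), (0.99, np.float64(-2.53))]
now [(0.99, np.float64(0.31)), (0.99, np.float64(0.5)), (1.0, np.float64(0.29)), (0.99, np.float64(0.32))]
[0.37708869 0.04033176 0.19839763] [-0.55134515  0.83884232 -0.7942147 ]
upper now ((0.5970956683158875, -0.10410211980342865), (0.1203460693359375, 0.07410343736410141), 65.586181640625)
```

View pics/v_top.png

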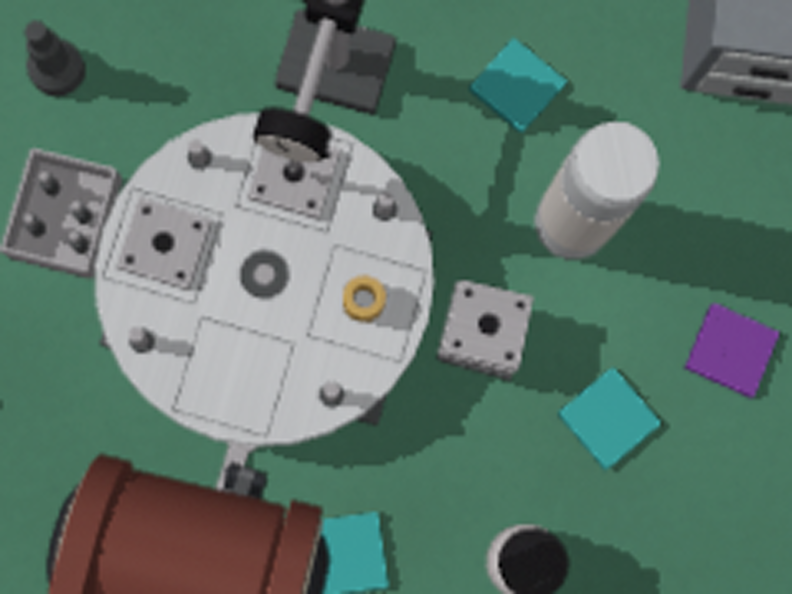

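View pics/v_s.png

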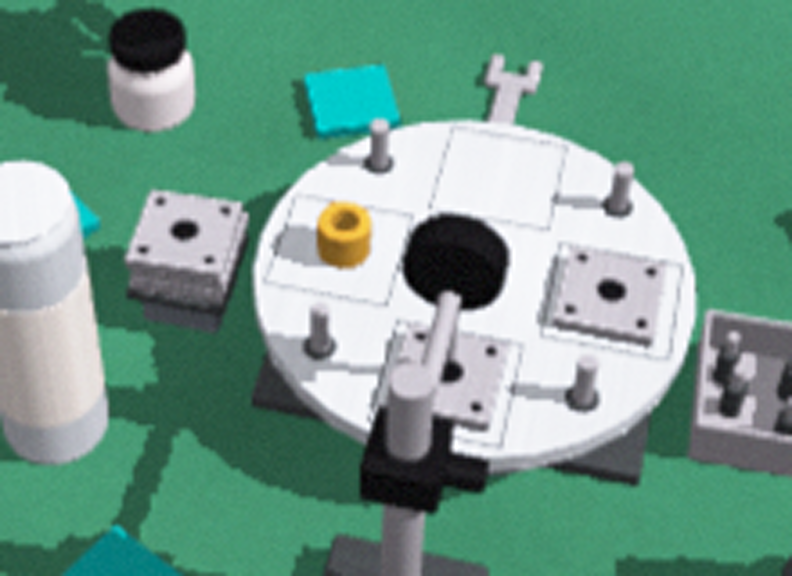

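Run:
```python
from h import *
f=np.load("v.npz"); R=lambda x,y,z: ray(f,180+(x+.5)/3.6-.5,150+(y+.5)/3.6-.5,z)
C=np.array([.6025,.0555]);print("target",C+.085*np.array([.989,-.149]),"hole",R(452,371,.075))
print("leftpl",R(611,290,.075),"target",C+.085*np.array([.149,.989]))
b=R(344,221,.093);print("bush",b,"target",C-.085*np.array([.149,.989]))
t=np.load("v_top.npz");S=lambda x,y,z: ray(t,180+(x+.5)/3.3-.5,130+(y+.5)/3.3-.5,z)
print("top hole",S(293,173,.075),"bush",S(364,297,.093),"leftpl",S(163,242,.075),"upper hole",S(489,324,.067))
c=cloud(t);m=np.zeros(c.shape[:2],bool);m[205:250,308:350]=1;q=c[m&(abs(c[...,2]-.068)<.003)];print(len(q),cv2.minAreaRect(q[:,:2].astype(np.float32)))
# stack sides unchanged? compare lower layers image difference in wrist-free scene crop
```

```text
target [0.686565 0.042835] hole [0.68642153 0.04828981]
leftpl [0.61503075 0.13954773] target [0.615165 0.139565]
bush [ 0.59339818 -0.02391017] target [ 0.589835 -0.028565]
top hole [0.68552467 0.04623598] bush [ 0.59040985 -0.02402043] leftpl [0.6148381  0.13998314] upper hole [ 0.58767075 -0.12481592]
497 ((0.5933359265327454, -0.1063581258058548), (0.10466990619897842, 0.06873417645692825), 73.57450866699219)
```

```bash
python3 -c "
from plant import manip
print(manip.job_done())"
```

```text
the job is handed in; nothing more can be done
None
```

The top plate is under the dial gauge, lying inside its square with the table one detent on, and I handed the job in at about 19 s of the 58 s allowed. No verdict was reported.

**Slide:** I gripped the top plate by its side faces and slid it about 97 mm onto the right-hand square. In the wrist camera it sat within about 0.3 mm of the square's centre. After the wrist lift of 1 mm at the start of the slide, I kept it level.

**Index:** I pushed the near-left pin through a quarter turn counter-clockwise. The first check showed the table 2.4° short, so I went back and nudged the pin. The last check reads a quarter turn plus about 0.3°, and the arm is clear.

**Last checks:**
- **Plate under the gauge:** the two cameras put it 3–5 mm from under the gauge. The gauge bar partly hides its centre hole, so this is less certain than the other readings.
- **Bush and gauged plate:** the bush is about 5 mm from its square's centre and the gauged plate under 1 mm.
- **Lower plates, gauge and other things:** the lower plates look undisturbed, but I have no measured starting position for them because the top plate covered them. My two attempts to outline the second plate from depth also caught part of the platen and gave no usable result. The gauge and the other things on the bench look unmoved in the pictures.

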